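# Dose the kidney dish at the round pump bottle

## Robot

A 7-joint arm with a two-finger parallel gripper is mounted at the origin on a cart in front of the work surface, level with it; the furniture and walls round the work are solid. World frame = base frame: x ahead of the robot, y to its left, z up, the work surface at z = 0. Lengths are in m, angles in rad, forces in N, time in s.
With the tool pointing down it reaches from about 0.4 to 0.85 m from the base axis. Payload 10.4 kg.
Tool frame: the origin (TCP) lies at the very end of the fingers, on their centre line; the grasp point (between the pads) lies 19 mm behind it; z points along the fingers, y is the direction in which the jaws open and shut (so a half turn about z gives the same grasp; the last joint's range is limited). The gripper opens to 85 mm and grips with 20 to 120 N. Pads are 22 mm wide; open, the fingers measure 114 mm over their backs; the gripper's body (76 mm by 85 mm) begins 54 mm behind the grasp point. The pads swing forward as they close: fully open they stand 13 mm farther back than shut.
Start: joints at [-1.355, 0.332, -0.065, 1.46, 0.022, 1.35, -0.088], TCP at [0.148, 0.607, 0.202] pointing down, gripper open.
Joint ranges: [-2.6, 2.6], [-0.5, 2.12], [-1.47, 1.34], [0.16, 2.42], [-1.27, 4.41], [0.06, 2.06], [-2.6, 2.6]. Speed limits (rad/s): [2.22, 2.22, 2.79, 2.79, 3.14, 3.14, 3.14].

## Interface

Orientations are given as a unit quaternion [x, y, z, w].
In Python, from workcell import get_obs, camera, camera_info, hand_in gives the robot as it stands.
- The arm moves only by the tool move_arm, never from a script. Its argument "moves" is a list of rows, each a list of 3 entries, a list of its own where there are three numbers: the shift along the tool's x, y, z in units of 25 mm (1.0 is 25 mm), then the turn, a rotation vector about the tool's x, y, z in degrees, then the opening, from 0 (shut) to 1 (fully open). A call has 1 to 5 rows; each row shifts and turns the commanded pose from where the row before left it, along the tool's axes as they then stand; what a row does not reach is not made up. A row lasts 1/8 s, in which the tool goes at most 62.5 mm and 10.7 degrees, less where a joint would pass 70% of its speed; a pose out of reach is approached as far as the arm can. A call is refused whole if a number of a shift passes 1 or a number of a turn 10.7, either way. A call with a gripper value outside its range is refused whole. The fingers move at their own pace and stop on an object; "squeeze" is the grip in N (left out, the last holds). Time passes only in rows, so rows that do not move let the fingers close. It gives the time, the measured TCP pose, the force and the opening at its end, in the units of the state.
- get_obs(): the state, without advancing time (a new reading comes with each control period).
- camera(name): name is "side" or "top" or "wrist"; returns the picture (400x640x3 uint8, red, green, blue); there is no depth.
- camera_info(name): a dict with "fx", "fy", "cx", "cy" (pixels), "origin" and "rotation" of the camera in the world. Camera axes: x right, y down, z forward; pixel columns grow to the right and rows downward; lengths in m; the calibration is good to about 2 mm. A picture is of the moment at which its call begins: read the wrist's pose just before it. camera_info takes no time and is no camera call; for the wrist camera it gives the pose at the moment of the call.
- hand_in(): hands the job in, once; it reports no verdict.
The state is a dict: "clock": time; "joint_pos": joint angles; "joint_velocities": joint speeds; "tau": joint torques, N m; "position": TCP position; "ee_rot": TCP orientation; "ft_force": force on the tool from outside, world axes, zero at the start; "torque": the same for the moment, N m; "grip_width": opening from 0.0 (shut) to 1.0 (fully open).
Only numpy, scipy, OpenCV 4.12 (cv2) and the standard library are available. Lean on these libraries where they do the work, as an engineer would, in place of code of your own. Each camera call takes 0.05 s, during which the arm holds its last target. There are 200 camera calls.

## Task

Slide the kidney dish along the table, without lifting it, to the dosing stand with the round bottle, until its long side lies flush against the stand's upright front edge and it is centred under the spout. Then press that bottle's sprung cap down firmly onto its end stop, without forcing it, and let it spring back up. Never work a cap without the dish under its spout, leave the square bottle's cap alone, and do not shift the other things on the table.

Things in the scene. Friction and masses are not known exactly. Their poses are not given: they have to be found in the camera images.
- dish: white oblong kidney dish, open on top, 56 (x) x 148 (y) x 33 mm high, walls about 4 mm at the rim and sloping, origin at the centre of its underside, loose, about 0.16 kg; either way round is right. While sliding, its underside may rise 10 mm at most
- round_station: fixed steel dosing stand with the ROUND white bottle (60 mm diameter). Origin on the table under the bottle's axis; -x is its front, about towards the robot. Foot plate 96 x 130 x 6 mm; its upright front edge is a strip 120 mm wide (y), 40 mm high, front face at x = -36 mm. Back sheet at x = 52 to 56 mm. The fingers' push on stand or cap must stay under 40 N
- round_drop (a point): point on the table 64 mm in front of the round bottle's axis, where the dish's centre belongs (flush with the front edge); axes as the stand's, the dish's long y axis parallel to its y. The thin fixed spout ends above it, at z = 113 to 135 mm, reaching 2 mm farther forward
- round_cap_top (a point): centre of the top of the round bottle's grey cap, a disc of 44 mm diameter, 15 mm thick, top 164 mm above the table when up; moves with it. A canopy 110 mm wide hangs over it from x = -15 to 56 mm of the stand, side lips down to z = 273 mm, plate at 285 mm: a vertical gripper cannot reach the cap, come from the front, tilted about 40 degrees
- round_cap (a joint): travel of the round bottle's cap in m: 0 up, grows as it is pressed straight down, end stop at 0.010; the spring pushes back with 2.8 N at the top and 8.3 N just before the stop. It counts as firmly on the stop when pressed by the fingers with more than 10.5 N
- square_station: the same stand with the SQUARE white bottle (56 x 56 mm); not to be used; all sizes as for the round one
- square_cap (a joint): travel of the square bottle's cap (m), must stay up
- oil_bottle: bystander: small bottle with a pointed cap, 40 mm diameter, 112 mm high, stands between the two stands; origin at its underside
- pp_cup_0: bystander: small cup, 49 mm diameter, 43 mm high; origin at its underside
- pp_cup_1: bystander: small cup, 49 mm diameter, 43 mm high; origin at its underside

How it is judged:
By the outcome, as a careful person would: the job done as asked, in the order asked, and still so for the second after the job is handed in, with the robot touching nothing.
It also fails if it takes over 67 s, if anything falls off the work surface, if the arm or the gripper's body presses on something with over 40 N, if the wrist force passes 120 N, or if a joint passes its speed limit or range.

## Working session

There is one attempt and no reset: what is moved stays moved. The work goes in short steps, Python scripts to look and compute and a tool call to move; the robot and the scene stay as the last step left them, time stands still between calls to the robot, and variables do not carry over. Pictures are saved under pics/ and viewed, about 8 in all and at most 12, crops included, and the job is handed in when it is done.

Besides the shell and the picture viewer there is one more tool, called after "Request:" by a JSON object that holds its "fn" and its "kwargs", one argument or row to a line. move_arm: Moves the arm, as the interface text tells. Its arguments: {"type":"object","properties":{"moves":{"type":"array","items":{"type":"array"}},"squeeze":{"type":"number"}},"required":["moves"]}

```bash
mkdir -p pics; ls; python3 - <<'E'
from workcell import *
import cv2
o=get_obs();print({k:o[k] for k in('clock','position','ee_rot','grip_width','ft_force')})
for n in('side','top'):
    cv2.imwrite(f'pics/{n}0.png',camera(n)[:,:,::-1]);print(n,camera_info(n))
E
```

```text
pics
{'clock': 0.0, 'position': array([0.14772407, 0.60686437, 0.2013997 ]), 'ee_rot': array([ 1.19085967e-01,  9.92883686e-01, -7.18811842e-04, -4.83011634e-05]), 'grip_width': 0.9987987896290685, 'ft_force': array([ 0.02234772, -0.51806278, -1.13419838])}
side {'fx': 496.98249952192424, 'fy': 496.98249952192424, 'cx': 318.4190172413283, 'cy': 202.15640509275397, 'origin': array([ 0.61184638, -1.12379821,  0.7236131 ]), 'rotation': array([ 0.85926483,  0.00804026,  0.00109453, -0.51146662])}
top {'fx': 457.62884869745847, 'fy': 457.62884869745847, 'cx': 321.26042072552593, 'cy': 203.72644648868373, 'origin': array([ 0.41196195, -0.01897385,  1.11119956]), 'rotation': array([ 0.76710566, -0.63328221,  0.06525491, -0.07902121])}
```

View pics/side0.png

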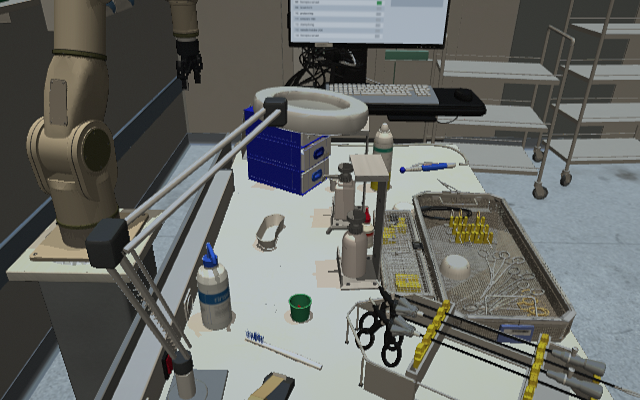

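View pics/top0.png

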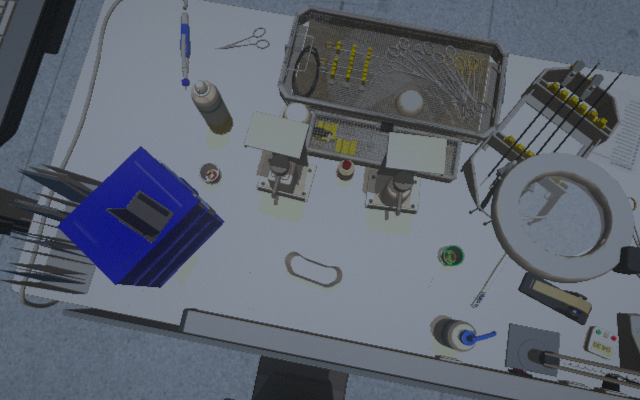

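Side: dish at (270,232), stands with bottles at (343,195) and (357,250). Top: dish (314,268), stands at (285,175) and (398,188), cups (210,173) and (451,256), oil bottle (345,170). Zooming in to tell round from square.

```bash
python3 - <<'E'
import cv2,numpy as np
a=cv2.imread('pics/top0.png')[100:300,190:470];b=cv2.imread('pics/side0.png')[140:300,230:430]
a=cv2.resize(a,(784,560),interpolation=cv2.INTER_CUBIC);cv2.imwrite('pics/topz.png',a)
cv2.imwrite('pics/sidez.png',cv2.resize(b,(750,600),interpolation=cv2.INTER_CUBIC))
E
```

```text
(no output)
```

View pics/topz.png

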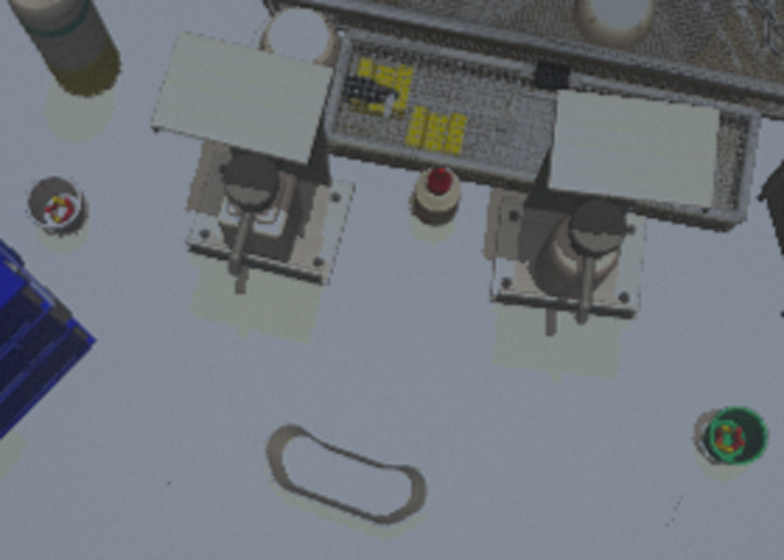

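View pics/sidez.png

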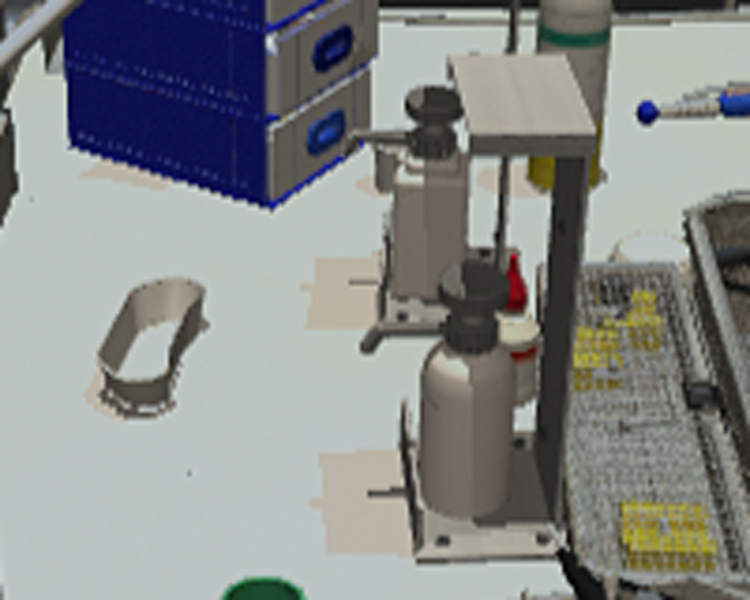

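```bash
cat > h.py <<'E'
import numpy as np,cv2
from scipy.spatial.transform import Rotation as R
from workcell import *
def ray(info,uv):
    uv=np.atleast_2d(np.float64(uv));d=np.c_[(uv[:,0]-info['cx'])/info['fx'],(uv[:,1]-info['cy'])/info['fy'],np.ones(len(uv))]
    return np.array(info['origin']),R.from_quat(info['rotation']).apply(d)
def onz(info,uv,z):
    o,d=ray(info,uv);return o+d*((z-o[2])/d[:,2])[:,None]
def proj(info,p):
    q=R.from_quat(info['rotation']).inv().apply(np.atleast_2d(p)-info['origin']);return np.c_[q[:,0]/q[:,2]*info['fx']+info['cx'],q[:,1]/q[:,2]*info['fy']+info['cy']]
def tri(i1,u1,i2,u2):
    o1,d1=ray(i1,u1);o2,d2=ray(i2,u2);d1=d1[0];d2=d2[0]
    s=np.linalg.lstsq(np.c_[d1,-d2],o2-o1,rcond=None)[0];a=o1+s[0]*d1;b=o2+s[1]*d2
    return (a+b)/2,np.linalg.norm(a-b)
E
python3 - <<'E'
from h import *
np.set_printoptions(precision=4,suppress=True)
T=camera_info('top');S=camera_info('side')
tz=lambda p:np.array(p)/2.8+[190,100]-.3
sz=lambda p:np.array(p)/3.75+[230,140]-.3
print('cap tri',tri(T,tz([597,226]),S,sz([475,279])), onz(T,tz([597,226]),.164),onz(S,sz([475,279]),.164))
print('sqcap',onz(T,tz([251,181]),.164),onz(S,sz([434,104]),.164))
c=onz(T,[tz(p) for p in([558,92],[718,105],[715,208],[550,190])],.287);print('canopy\n',c)
e=onz(T,[tz(p) for p in([492,299],[637,317])],.040);print('strip top',e,np.linalg.norm(e[1]-e[0]),np.degrees(np.arctan2(*(e[0]-e[1])[:2])))
f=onz(T,[tz(p) for p in([192,247],[324,282])],.040);print('sq strip',f)
print('spout',onz(T,tz([585,320]),.115))
print('cup',onz(T,tz([737,436]),.043),onz(T,tz([57,205]),.043),'oil',onz(T,tz([440,178]),.112))
im=cv2.imread('pics/top0.png')[240:295,275:352]
hsv=cv2.cvtColor(im,cv2.COLOR_BGR2HSV);l=im.astype(int)
m=((l[:,:,0]-l[:,:,2])<12).astype(np.uint8)*255
n,lab,st,_=cv2.connectedComponentsWithStats(m);k=1+np.argmax(st[1:,4]);m=(lab==k).astype(np.uint8)*255
c=max(cv2.findContours(m,0,1)[0],key=cv2.contourArea).reshape(-1,2)+[275,240]
P=onz(T,c,.033);r=cv2.minAreaRect((P[:,:2]*1000).astype(np.float32));print('dish',r,cv2.boxPoints(r))
g=cv2.imread('pics/top0.png')[240:295,275:352].copy();g[m>0]=(0,0,255)
cv2.imwrite('pics/m.png',cv2.resize(np.hstack([im,g]),None,fx=5,fy=5,interpolation=0))
E
```

```text
cap tri (array([ 0.6903, -0.1435,  0.1622]), np.float64(0.0020619448305739347)) [[ 0.6887 -0.1433  0.164 ]] [[ 0.691  -0.1462  0.164 ]]
sqcap [[0.6736 0.1234 0.164 ]] [[0.6752 0.1078 0.164 ]]
canopy
 [[ 0.7406 -0.0867  0.287 ]
 [ 0.752  -0.1947  0.287 ]
 [ 0.6799 -0.2025  0.287 ]
 [ 0.6713 -0.0925  0.287 ]]
strip top [[ 0.6444 -0.0816  0.04  ]
 [ 0.6523 -0.2053  0.04  ]] 0.12398437542474883 -3.682107694285398
sq strip [[0.6405 0.1796 0.04  ]
 [0.6318 0.062  0.04  ]]
spout [[ 0.6253 -0.1522  0.115 ]]
cup [[ 0.5677 -0.3013  0.043 ]] [[0.6542 0.3016 0.043 ]] oil [[ 0.7195 -0.0189  0.112 ]]
dish ((468.2205810546875, 12.245491027832031), (145.077392578125, 64.84337615966797), 81.01327514648438) [[424.8659 -54.3383]
 [488.9133 -64.4672]
 [511.5752  78.8293]
 [447.5279  88.9582]]
```

View pics/m.png

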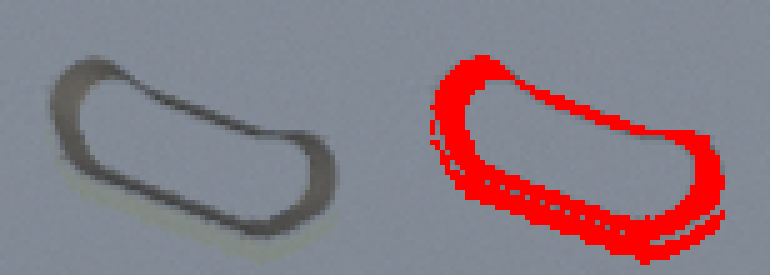

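The mask bleeds into the shadow below the dish; the dark rim itself spans (50,95)–(337,175) in the crop, straight side towards the robot, concave side towards the stand. I'll measure the rim from these points, plus the obstacles.

```bash
cat >> h.py <<'E'
def plan(p1,y1=None,Rt=None,n=None,p0=None,R0=None,grip=1.0):
    """rows from the present pose to p1, orientation Rt (Rotation)"""
    o=get_obs(); p=np.array(o['position'] if p0 is None else p0,float);r=R.from_quat(o['ee_rot']) if R0 is None else R0
    Rt=r if Rt is None else Rt; p1=np.array(p1,float)
    dv=(r.inv()*Rt).as_rotvec(degrees=True)
    if n is None: n=int(max(np.ceil(np.linalg.norm(p1-p)/.0245),np.ceil(np.linalg.norm(dv)/10.5),1))
    rows=[]
    for k in range(n):
        s=r.inv().apply((p1-p)/(n-k))/.025; w=(r.inv()*Rt).as_rotvec(degrees=True)/(n-k)
        s=np.round(s,2);w=np.round(w,1); rows.append([s.tolist(),w.tolist(),grip])
        p=p+r.apply(s*.025); r=r*R.from_rotvec(w,degrees=True)
    for i in range(0,n,5): print(str(rows[i:i+5]).replace(' ',''))
    print('end',p.round(4)); return p,r
def tool(yaw,tilt=0):
    """tool y at world angle yaw(deg), z down, tilted forward by tilt (z towards +90deg-of -y..)"""
    y=np.array([np.cos(np.radians(yaw)),np.sin(np.radians(yaw)),0]);f=np.array([y[1],-y[0],0]) # f = right of y
    z=np.sin(np.radians(tilt))*f+np.array([0,0,-np.cos(np.radians(tilt))]);return R.from_matrix(np.c_[np.cross(y,z),y,z])
E
python3 - <<'E'
from h import *
np.set_printoptions(precision=4,suppress=True)
T=camera_info('top');S=camera_info('side')
c=lambda p:np.array(p)/5+[275,240]-.4
names=['L','R','backL','backR','frontL','frontR']
P=onz(T,[c(p) for p in([50,95],[337,175],[95,57],[315,132],[95,178],[262,236])],.033)
for a,b in zip(names,P):print(a,b)
for i,j in((2,3),(4,5)):d=P[i]-P[j];print('yaw',-np.degrees(np.arctan2(d[0],d[1])))
yaw=np.mean([-np.degrees(np.arctan2(*(P[i]-P[j])[:2])) for i,j in((2,3),(4,5))])
rr=R.from_euler('z',-yaw,degrees=True).apply(P);m=(rr.max(0)+rr.min(0))/2;print('ext',np.ptp(rr,0),'centre',R.from_euler('z',yaw,degrees=True).apply(m),yaw)
print('box top corner R',tri(T,[222,222],S,[303,145]),'bottom',onz(S,[302,193],0),'front bottom',onz(T,[165,287],0),'base front S',onz(S,[249,172],0))
print('box top corners @.15',onz(T,[[142,149],[60,224],[122,283],[210,215]],.17))
print('bottle near',onz(T,[460,335],.15),'lamp',tri(T,[495,190],S,[283,112]))
E
```

```text
L [0.4869 0.0831 0.033 ]
R [ 0.4759 -0.0559  0.033 ]
backL [0.5084 0.066  0.033 ]
backR [ 0.4935 -0.0422  0.033 ]
frontL [0.4532 0.0546 0.033 ]
frontR [ 0.4418 -0.0268  0.033 ]
yaw -7.833126976097037
yaw -7.970225454732122
ext [0.0534 0.1392 0.    ] centre [0.4744 0.0146 0.033 ] -7.90167621541458
box top corner R (array([0.5408, 0.2128, 0.1823]), np.float64(0.030450701440087078)) bottom [[0.5496 0.2692 0.    ]] front bottom [[0.3689 0.353  0.    ]] base front S [[0.3616 0.4195 0.    ]]
box top corners @.15 [[0.6495 0.4201 0.17  ]
 [0.4591 0.5439 0.17  ]
 [0.3667 0.3837 0.17  ]
 [0.5368 0.2419 0.17  ]]
bottle near [[ 0.3952 -0.3083  0.15  ]] lamp (array([ 0.5771, -0.2467,  0.446 ]), np.float64(0.07881636967019534))
```

```bash
python3 - <<'E'
from h import *
p,r=plan([.28,.30,.24],Rt=tool(35),n=14)
plan([.474,.015,.16],Rt=tool(-7.9),p0=p,R0=r,n=15)
E
```

```text
[[[-0.57,-0.76,-0.11],[-0.0,0.0,3.0],1.0],[[-0.61,-0.73,-0.11],[-0.0,0.0,2.9],1.0],[[-0.65,-0.7,-0.11],[-0.0,0.0,3.0],1.0],[[-0.69,-0.66,-0.11],[-0.0,0.0,2.9],1.0],[[-0.72,-0.63,-0.11],[-0.0,0.0,3.0],1.0]]
[[[-0.75,-0.59,-0.11],[-0.0,0.0,2.9],1.0],[[-0.78,-0.55,-0.11],[-0.0,0.0,3.0],1.0],[[-0.81,-0.51,-0.11],[-0.0,0.0,2.9],1.0],[[-0.83,-0.47,-0.11],[-0.0,0.0,3.0],1.0],[[-0.86,-0.43,-0.11],[-0.0,0.0,2.9],1.0]]
[[[-0.88,-0.38,-0.11],[-0.0,0.0,3.0],1.0],[[-0.89,-0.34,-0.11],[-0.0,0.0,2.9],1.0],[[-0.91,-0.29,-0.1],[-0.0,0.0,3.0],1.0],[[-0.92,-0.24,-0.11],[-0.1,0.1,2.9],1.0]]
end [0.2799 0.3    0.2401]
[[[-0.92,-0.01,0.21],[0.0,-0.0,2.9],1.0],[[-0.92,0.03,0.21],[0.0,-0.0,2.9],1.0],[[-0.92,0.08,0.21],[0.0,-0.0,2.9],1.0],[[-0.91,0.13,0.21],[0.0,-0.0,2.9],1.0],[[-0.9,0.17,0.21],[0.0,-0.0,2.8],1.0]]
[[[-0.89,0.22,0.21],[0.0,-0.0,2.9],1.0],[[-0.88,0.26,0.21],[0.0,-0.0,2.8],1.0],[[-0.87,0.3,0.22],[0.0,-0.0,2.9],1.0],[[-0.85,0.35,0.21],[0.0,-0.0,2.8],1.0],[[-0.83,0.39,0.22],[0.0,-0.0,2.9],1.0]]
[[[-0.81,0.43,0.21],[0.0,-0.0,2.8],1.0],[[-0.79,0.47,0.22],[0.0,-0.0,2.9],1.0],[[-0.77,0.51,0.21],[0.0,-0.0,2.8],1.0],[[-0.74,0.55,0.22],[0.0,-0.0,2.9],1.0],[[-0.72,0.58,0.21],[0.0,-0.1,2.8],1.0]]
end [0.474  0.0149 0.16  ]
```

Request:
{"fn": "move_arm", "kwargs": {
  "moves": [
    [[-0.57,-0.76,-0.11],[0,0,3],1],
    [[-0.61,-0.73,-0.11],[0,0,3],1],
    [[-0.65,-0.7,-0.11],[0,0,3],1],
    [[-0.69,-0.66,-0.11],[0,0,3],1],
    [[-0.72,-0.63,-0.11],[0,0,3],1]
  ]
}}

```text
clock: 0.72
position: [0.1951, 0.4968, 0.2157]
ee_rot: [0.249, 0.969, -0.0, -0.0]
ft_force: [-0.7, -0.8, 0.2]
grip_width: 1.0
```

Request:
{"fn": "move_arm", "kwargs": {
  "moves": [
    [[-0.75,-0.59,-0.11],[0,0,3],1],
    [[-0.78,-0.55,-0.11],[0,0,3],1],
    [[-0.81,-0.51,-0.11],[0,0,3],1],
    [[-0.83,-0.47,-0.11],[0,0,3],1],
    [[-0.86,-0.43,-0.11],[0,0,3],1]
  ]
}}

```text
clock: 1.35
position: [0.2421, 0.3864, 0.2299]
ee_rot: [0.374, 0.928, 0.0, -0.0]
ft_force: [0.5, 0.5, -0.3]
grip_width: 1.0
```

Request:
{"fn": "move_arm", "kwargs": {
  "moves": [
    [[-0.88,-0.38,-0.11],[0,0,3],1],
    [[-0.89,-0.34,-0.11],[0,0,3],1],
    [[-0.91,-0.29,-0.1],[0,0,3],1],
    [[-0.92,-0.24,-0.11],[0,0,3],1]
  ]
}}

```text
clock: 1.85
position: [0.279, 0.2982, 0.2407]
ee_rot: [0.469, 0.883, 0.0, -0.0]
ft_force: [-0.0, -0.5, -0.6]
grip_width: 0.998
```

Request:
{"fn": "move_arm", "kwargs": {
  "moves": [
    [[-0.92,-0.01,0.21],[0,0,2.9],1],
    [[-0.92,0.03,0.21],[0,0,2.9],1],
    [[-0.92,0.08,0.21],[0,0,2.9],1],
    [[-0.91,0.13,0.21],[0,0,2.9],1],
    [[-0.9,0.17,0.21],[0,0,2.8],1]
  ]
}}

```text
clock: 2.48
position: [0.3427, 0.2025, 0.2138]
ee_rot: [0.576, 0.818, -0.0, -0.0]
ft_force: [1.1, -0.0, -0.1]
grip_width: 1.003
```

Request:
{"fn": "move_arm", "kwargs": {
  "moves": [
    [[-0.89,0.22,0.21],[0,0,2.9],1],
    [[-0.88,0.26,0.21],[0,0,2.8],1],
    [[-0.87,0.3,0.22],[0,0,2.9],1],
    [[-0.85,0.35,0.21],[0,0,2.8],1],
    [[-0.83,0.39,0.22],[0,0,2.9],1]
  ]
}}

```text
clock: 3.1
position: [0.4062, 0.1069, 0.1871]
ee_rot: [0.673, 0.74, 0.0, 0.0]
ft_force: [0.6, 0.1, -0.0]
grip_width: 1.002
```

Request:
{"fn": "move_arm", "kwargs": {
  "moves": [
    [[-0.81,0.43,0.21],[0,0,2.8],1],
    [[-0.79,0.47,0.22],[0,0,2.9],1],
    [[-0.77,0.51,0.21],[0,0,2.8],1],
    [[-0.74,0.55,0.22],[0,0,2.9],1],
    [[-0.72,0.58,0.21],[0,0,2.8],1]
  ]
}}

```text
clock: 3.72
position: [0.4697, 0.0109, 0.1603]
ee_rot: [0.759, 0.651, 0.0, 0.0]
ft_force: [0.3, 0.5, 0.1]
grip_width: 1.004
```

```bash
python3 - <<'E'
from h import *
o=get_obs();print(o['position'],R.from_quat(o['ee_rot']).as_matrix().round(3),o['joint_pos'].round(2))
i=camera_info('wrist');cv2.imwrite('pics/w1.png',camera('wrist')[:,:,::-1]);np.save('w1.npy',i,allow_pickle=True);print(i)
E
```

```text
[0.46972366 0.01087935 0.16030335] [[ 0.152  0.988  0.   ]
 [ 0.988 -0.152 -0.   ]
 [-0.     0.    -1.   ]] [-0.73 -0.01  0.61  1.94  0.    1.21 -0.27]
{'fx': 304.2401990103489, 'fy': 304.2401990103489, 'cx': 323.23434674106556, 'cy': 195.77610931660166, 'origin': array([0.47955184, 0.0770491 , 0.33140456]), 'rotation': array([ 0.98802757, -0.07518983, -0.00972528,  0.13436307])}
```

View pics/w1.png

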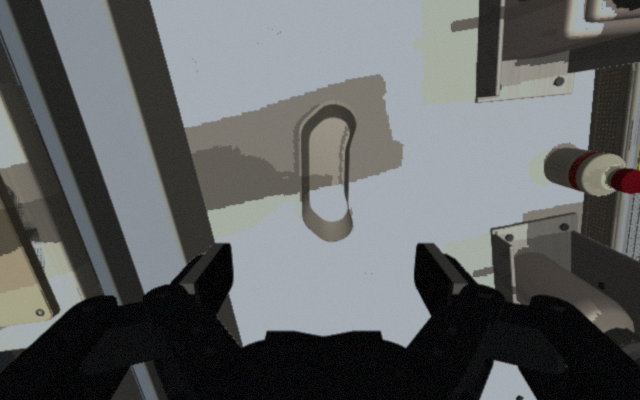

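Wrist view: dish rim from (328,103) to (332,241), sides at x≈299 and 356; round stand's front strip starts at corner (492,232), square strip at (478,100).

```bash
python3 - <<'E'
from h import *
np.set_printoptions(precision=4,suppress=True)
i=np.load('w1.npy',allow_pickle=True).item()
for n,u in dict(far=[328,103],near=[332,241],left=[299,135],left2=[302,210],right=[356,125],right2=[353,222]).items(): print(n,onz(i,u,.033)[0])
print('strip corner',onz(i,[492,232],.04),'tip sq',onz(i,[478,100],.04), onz(i,[478,20],.04))
E
```

```text
far [0.4854 0.0839 0.033 ]
near [ 0.469  -0.0554  0.033 ]
left [0.4534 0.0589 0.033 ]
left2 [ 0.4434 -0.0164  0.033 ]
right [0.5089 0.06   0.033 ]
right2 [ 0.4937 -0.0375  0.033 ]
strip corner [[ 0.6333 -0.0673  0.04  ]] tip sq [[0.6213 0.0656 0.04  ]] [[0.6224 0.1317 0.04  ]]
```

Request:
{"fn": "move_arm", "kwargs": {
  "moves": [
    [[0.16,0.02,1],[0,0,0],1],
    [[0,0,1],[0,0,0],1],
    [[0,0,1],[0,0,0],1],
    [[0,0,1],[0,0,0],1],
    [[0,0,1],[0,0,0],1]
  ]
}}

```text
clock: 4.4
position: [0.4704, 0.0155, 0.0347]
ee_rot: [0.758, 0.652, 0.0, 0.0]
ft_force: [0.4, 0.6, 0.4]
grip_width: 0.997
```

Request:
{"fn": "move_arm", "kwargs": {
  "moves": [
    [[0,0,0.7],[0,0,0],1],
    [[0,0,0.35],[0,0,0],1]
  ]
}}

```text
clock: 4.65
position: [0.4698, 0.0153, 0.0084]
ee_rot: [0.758, 0.652, -0.001, -0.0]
ft_force: [-0.4, -0.7, -0.3]
grip_width: 1.001
```

Request:
{"fn": "move_arm", "kwargs": {
  "moves": [
    [[0,0,0],[0,0,0],0.65],
    [[0,0,0],[0,0,0],0.45],
    [[0,0,0],[0,0,0],0.45],
    [[0,0,0],[0,0,0],0.45],
    [[0,0,0],[0,0,0],0.45]
  ],
  "squeeze": 20
}}

```text
clock: 5.28
position: [0.4701, 0.0162, 0.0096]
ee_rot: [0.758, 0.652, 0.0, -0.0]
ft_force: [0.0, 0.6, -0.2]
grip_width: 0.449
```

Request:
{"fn": "move_arm", "kwargs": {
  "moves": [
    [[0,0,0],[0,0,0],0.35],
    [[0,0,0],[0,0,0],0.25],
    [[0,0,0],[0,0,0],0.25]
  ]
}}

```text
clock: 5.65
position: [0.47, 0.0161, 0.0094]
ee_rot: [0.758, 0.652, 0.0, -0.0]
ft_force: [0.6, 0.1, -0.4]
grip_width: 0.25
```

```bash
python3 - <<'E'
from h import *
t=camera('top')[:,:,::-1][215:305,240:400];w=camera('wrist')[:,:,::-1][80:330,180:500]
cv2.imwrite('pics/g1.png',np.vstack([cv2.resize(t,(533,300)),cv2.resize(w,(533,300))[:, :533]]));print(get_obs()['grip_width'])
E
```

```text
0.2526804605478203
```

View pics/g1.png

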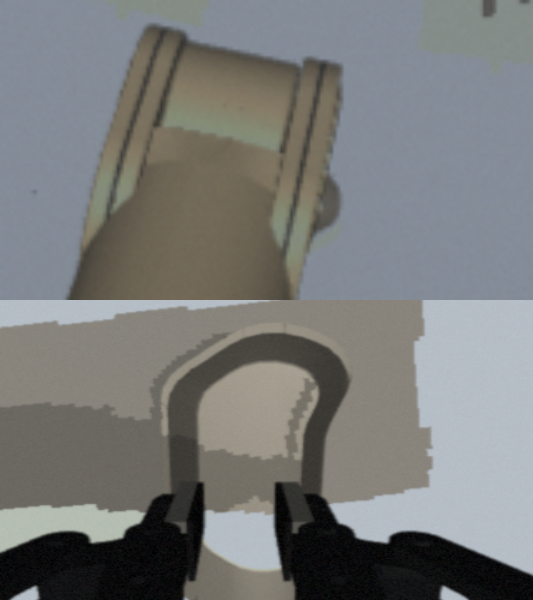

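The wrist crop shows the finger pads (gap 203–275) seemingly within the dish walls (163 and 328) at an opening of only 21 mm; I'll check by projection.

```bash
python3 - <<'E'
from h import *
np.set_printoptions(precision=4,suppress=True)
i=camera_info('wrist');o=get_obs();p=o['position'];r=R.from_quat(o['ee_rot'])
for nm,l in dict(tipC=[0,0,0],padL=[.011,-.0106,0],padR=[.011,.0106,0],padLm=[.011,-.0106,0-.019],padRm=[.011,.0106,-.019],padLt=[.011,-.0106,-.038],padRt=[.011,.0106,-.038]).items():print(nm,proj(i,p+r.apply(l)))
u=lambda c:[180+c[0]*320/533,80+(c[1]-300)*250/300]
for nm,c in dict(Lout=[163,420],Rout=[326,470],far=[280,328],Lmid=[170,475],Rmid=[325,450]).items():
  q=onz(i,u(c),.033)[0];print(nm,q,r.inv().apply(q-p)*1000)
print('near end, original?',onz(i,u([240,598]),.033))
E
```

```text
tipC [[323.4461 227.0464]]
padL [[305.5342 209.6039]]
padR [[341.407  209.6347]]
padLm [[303.5596 220.7286]]
padRm [[343.4999 220.7611]]
padLt [[301.0799 234.699 ]]
padRt [[346.128  234.7331]]
Lout [0.4526 0.0532 0.033 ] [ 34.1154 -22.692  -23.5698]
Rout [0.4984 0.0241 0.033 ] [ 12.1988  26.8871 -23.5724]
far [0.4917 0.0841 0.033 ] [ 70.5481  11.3098 -23.5685]
Lmid [0.4502 0.029  0.033 ] [  9.8666 -21.4547 -23.5713]
Rmid [0.499  0.0331 0.033 ] [ 21.1863  26.1577 -23.5718]
near end, original? [[ 0.4625 -0.0361  0.033 ]]
```

```bash
python3 - <<'E'
from h import *
s=camera('side')[:,:,::-1];i=camera_info('side');o=get_obs();p=o['position']
print(proj(i,[p,p+[0,0,.019],p+[0,0,.038]])-[210,170])
cv2.imwrite('pics/s2.png',cv2.resize(s[170:275,210:330],(686,600),interpolation=cv2.INTER_CUBIC))
E
```

```text
[[58.61641037 62.5930148 ]
 [58.34979084 56.57940477]
 [58.07952613 50.48357742]]
```

View pics/s2.png

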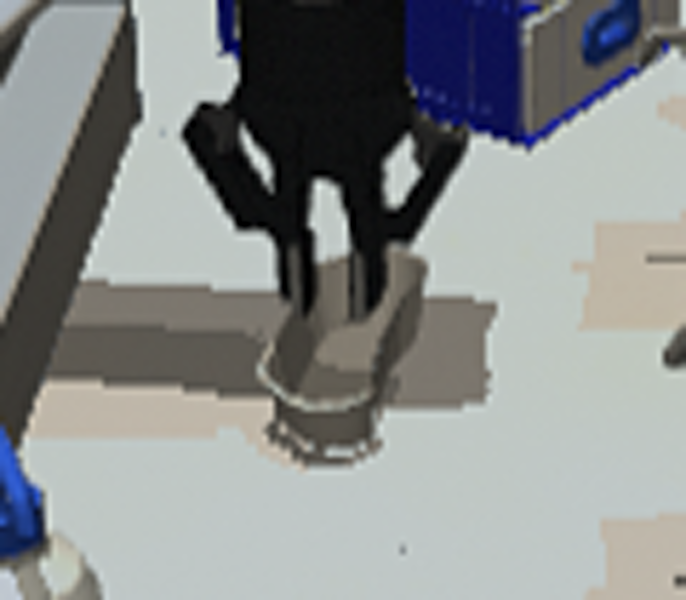

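The side view shows the fingertips ending ≈25 mm above the projected TCP, just above the rim (tips at y≈312, TCP projected to 358), so they closed over the dish without touching it. I'll raise, open and go lower, watching the force.

Request:
{"fn": "move_arm", "kwargs": {
  "moves": [
    [[0,0,-1],[0,0,0],0.25],
    [[0,0,0],[0,0,0],1],
    [[0,0,0],[0,0,0],1],
    [[0,0,0],[0,0,0],1],
    [[0,0,0],[0,0,0],1]
  ]
}}

```text
clock: 6.42
position: [0.4697, 0.016, 0.034]
ee_rot: [0.758, 0.652, -0.0, -0.0]
ft_force: [0.0, -0.9, 0.5]
grip_width: 0.996
```

Request:
{"fn": "move_arm", "kwargs": {
  "moves": [
    [[0,0,0.5],[0,0,0],1],
    [[0,0,0.5],[0,0,0],1],
    [[0,0,0.2],[0,0,0],1],
    [[0,0,0],[0,0,0],1]
  ]
}}

```text
clock: 6.92
position: [0.4695, 0.0159, 0.0038]
ee_rot: [0.758, 0.652, -0.001, -0.0]
ft_force: [0.2, -0.2, -0.4]
grip_width: 1.001
```

Request:
{"fn": "move_arm", "kwargs": {
  "moves": [
    [[0,0,0.2],[0,0,0],1],
    [[0,0,0],[0,0,0],1]
  ]
}}

```text
clock: 7.18
position: [0.4699, 0.0161, -0.0007]
ee_rot: [0.758, 0.652, -0.0, -0.0]
ft_force: [0.1, -0.5, -0.0]
grip_width: 1.005
```

Request:
{"fn": "move_arm", "kwargs": {
  "moves": [
    [[0,0,0.2],[0,0,0],1],
    [[0,0,0.2],[0,0,0],1],
    [[0,0,0],[0,0,0],1]
  ]
}}

```text
clock: 7.55
position: [0.4696, 0.016, -0.011]
ee_rot: [0.758, 0.652, -0.0, -0.0]
ft_force: [0.5, -0.8, -0.3]
grip_width: 1.0
```

Request:
{"fn": "move_arm", "kwargs": {
  "moves": [
    [[0,0,0],[0,0,0],0.7],
    [[0,0,0],[0,0,0],0.6],
    [[0,0,0],[0,0,0],0.55],
    [[0,0,0],[0,0,0],0.5]
  ]
}}

```text
clock: 8.05
position: [0.4702, 0.0161, -0.0103]
ee_rot: [0.758, 0.652, 0.0, 0.0]
ft_force: [-1.5, -0.9, 5.5]
grip_width: 0.578
```

Request:
{"fn": "move_arm", "kwargs": {
  "moves": [
    [[0,0,0],[0,0,0],0.45],
    [[0,0,0],[0,0,0],0.42],
    [[0,0,0],[0,0,0],0.42]
  ]
}}

```text
clock: 8.43
position: [0.4703, 0.0161, -0.0102]
ee_rot: [0.758, 0.652, 0.0, 0.0]
ft_force: [-0.6, 0.1, 5.0]
grip_width: 0.574
```

```bash
python3 - <<'E'
from h import *
o=get_obs();r=R.from_quat(o['ee_rot'])
plan([.554,-.155,-.0095],Rt=R.from_euler('z',12.3,degrees=True)*r,n=15,grip=.42)
E
```

```text
[[[-0.42,0.29,-0.0],[0.0,0.0,-0.8],0.42],[[-0.42,0.28,-0.0],[0.0,0.0,-0.8],0.42],[[-0.43,0.28,-0.0],[0.0,0.0,-0.8],0.42],[[-0.43,0.27,-0.0],[0.0,0.0,-0.8],0.42],[[-0.43,0.27,-0.0],[0.0,0.0,-0.8],0.42]]
[[[-0.44,0.26,-0.0],[0.0,0.0,-0.8],0.42],[[-0.44,0.25,-0.0],[0.0,0.0,-0.8],0.42],[[-0.44,0.25,-0.0],[0.0,0.0,-0.8],0.42],[[-0.45,0.24,-0.0],[0.0,0.0,-0.8],0.42],[[-0.45,0.23,-0.0],[0.0,0.0,-0.8],0.42]]
[[[-0.45,0.23,-0.01],[0.0,0.0,-0.9],0.42],[[-0.46,0.22,-0.0],[0.0,0.0,-0.8],0.42],[[-0.46,0.21,-0.01],[0.0,0.0,-0.9],0.42],[[-0.46,0.21,-0.0],[0.0,0.0,-0.8],0.42],[[-0.47,0.2,-0.01],[0.0,0.0,-0.9],0.42]]
end [ 0.554  -0.155  -0.0095]
```

Request:
{"fn": "move_arm", "kwargs": {
  "moves": [
    [[-0.42,0.29,-0.04],[0,0,-0.8],0.42],
    [[-0.42,0.28,0],[0,0,-0.8],0.42],
    [[-0.43,0.28,0],[0,0,-0.8],0.42],
    [[-0.43,0.27,0],[0,0,-0.8],0.42],
    [[-0.43,0.27,0],[0,0,-0.8],0.42]
  ]
}}

```text
clock: 9.05
position: [0.4979, -0.0414, -0.0098]
ee_rot: [0.735, 0.679, -0.0, -0.0]
ft_force: [0.1, -0.4, -1.7]
grip_width: 0.573
```

Request:
{"fn": "move_arm", "kwargs": {
  "moves": [
    [[-0.44,0.26,0],[0,0,-0.8],0.42],
    [[-0.44,0.25,0],[0,0,-0.8],0.42],
    [[-0.44,0.25,0],[0,0,-0.8],0.42],
    [[-0.45,0.24,0],[0,0,-0.8],0.42],
    [[-0.45,0.23,0],[0,0,-0.8],0.42]
  ]
}}

```text
clock: 9.68
position: [0.5257, -0.0983, -0.0099]
ee_rot: [0.71, 0.704, -0.0, -0.0]
ft_force: [-0.3, 0.3, -1.7]
grip_width: 0.576
```

```bash
python3 - <<'E'
from h import *
o=get_obs();print(o['position'],o['grip_width'],o['ft_force'])
i=camera_info('wrist');w=camera('wrist')[:,:,::-1];cv2.imwrite('pics/w3.png',w);np.save('w3.npy',i,allow_pickle=True)
t=camera('top')[:,:,::-1];cv2.imwrite('pics/t3.png',t);s=camera('side')[:,:,::-1];cv2.imwrite('pics/s3.png',s)
cv2.imwrite('pics/c3.png',np.vstack([cv2.resize(w[60:340,160:640],(600,350)),cv2.resize(s[180:290,240:400],(360,248),interpolation=cv2.INTER_CUBIC).copy() if 0 else np.hstack([cv2.resize(s[190:290,240:400],(384,240),interpolation=cv2.INTER_CUBIC),cv2.resize(t[160:300,290:416],(216,240),interpolation=cv2.INTER_CUBIC)])]))
E
```

```text
[ 0.52570365 -0.09832219 -0.00987957] 0.5760656078722525 [-0.26214352  0.25955012 -1.74614037]
```

View pics/c3.png

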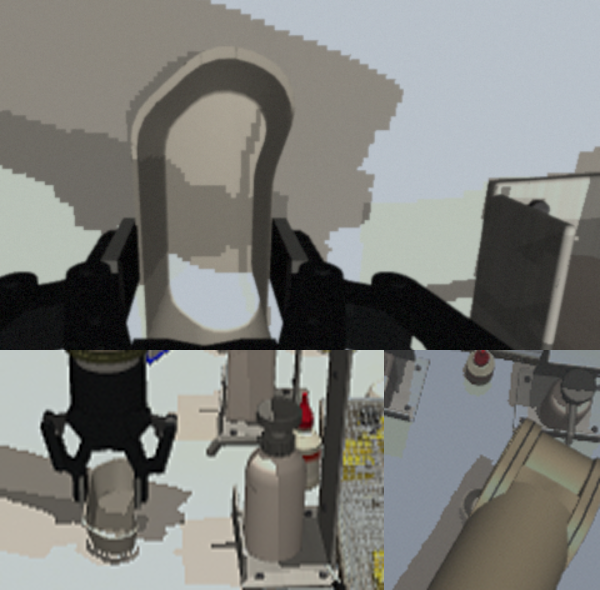

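Wrist view: dish held between the pads, upright; stand's front panel visible with base-left corner at crop (495,197) and top-left corner ≈(566,226), top edge running to (545,348). Side view shows the dish flat on the table.

```bash
python3 - <<'E'
from h import *
np.set_printoptions(precision=4,suppress=True)
i=np.load('w3.npy',allow_pickle=True).item()
u=lambda c:np.array(c)/1.25+[160,60]
a=onz(i,[u([566,226]),u([545,348])],.04);b=onz(i,[u([495,197]),u([475,348])],.006)
print(a,b)
for e in(a,b):d=e[0]-e[1];print('yaw',-np.degrees(np.arctan2(d[0],d[1])))
T=camera_info('top');print('proj of corner top',proj(T,a[0]))
o=get_obs();p=o['position'];r=R.from_quat(o['ee_rot'])
for n,c in dict(far=[235,48],L=[132,140],R=[293,112],Lm=[137,215]).items():
  q=onz(i,u(c),.033)[0];print(n,q,r.inv().apply(q-p)*1000)
print('tool y ang',np.degrees(np.arctan2(*r.as_matrix()[[1,0],1])))
E
```

```text
[[ 0.6504 -0.0862  0.04  ]
 [ 0.6548 -0.1364  0.04  ]] [[ 0.6513 -0.0877  0.006 ]
 [ 0.6568 -0.1656  0.006 ]]
yaw 4.952623482383619
yaw 4.0496791966794285
proj of corner top [[367.7515 204.4048]]
far [ 0.536  -0.0264  0.033 ] [ 72.1223   9.6468 -42.8529]
L [ 0.5012 -0.0562  0.033 ] [ 41.9931 -24.8792 -42.8296]
R [ 0.5558 -0.0471  0.033 ] [ 51.7021  29.6254 -42.8592]
Lm [ 0.5014 -0.0837  0.033 ] [ 14.4372 -24.3821 -42.8246]
tool y ang -0.6490965077698145
```

```bash
python3 - <<'E'
from h import *
o=get_obs();r=R.from_quat(o['ee_rot'])
plan([.558,-.1515,-.0107],Rt=R.from_euler('z',5.05,degrees=True)*r,n=5,grip=.42)
E
```

```text
[[[-0.42,0.26,0.01],[-0.0,-0.0,-1.0],0.42],[[-0.43,0.26,0.01],[-0.0,-0.0,-1.0],0.42],[[-0.43,0.25,0.0],[-0.0,-0.0,-1.0],0.42],[[-0.43,0.24,0.01],[-0.0,-0.0,-1.0],0.42],[[-0.44,0.24,0.0],[-0.0,-0.0,-1.0],0.42]]
end [ 0.5581 -0.1515 -0.0106]
```

Request:
{"fn": "move_arm", "kwargs": {
  "moves": [
    [[-0.42,0.26,0.04],[0,0,-1],0.42],
    [[-0.43,0.26,0],[0,0,-1],0.42],
    [[-0.43,0.25,0],[0,0,-1],0.42],
    [[-0.43,0.24,0],[0,0,-1],0.42],
    [[-0.44,0.24,0],[0,0,-1],0.42]
  ]
}}

```text
clock: 10.45
position: [0.5553, -0.1466, -0.0111]
ee_rot: [0.678, 0.735, -0.0, -0.005]
ft_force: [-41.9, 32.4, 27.7]
grip_width: 0.578
```

Request:
{"fn": "move_arm", "kwargs": {
  "moves": [
    [[0,0,0.02],[0,0,0],0.42],
    [[0,0,0],[0,0,0],0.65],
    [[0,0,0],[0,0,0],0.8],
    [[0,0,0],[0,0,0],0.8]
  ]
}}

```text
clock: 10.95
position: [0.554, -0.1507, -0.0126]
ee_rot: [0.68, 0.733, -0.002, -0.003]
ft_force: [-14.8, -2.2, 0.1]
grip_width: 0.794
```

```bash
python3 - <<'E'
from h import *
np.set_printoptions(precision=4,suppress=True)
o=get_obs();p=o['position'];print(o['joint_pos'].round(2),p)
r=R.from_quat(o['ee_rot'])
print('up+back');p1=[.43,-.165,.19]
p,r=plan([p[0],p[1],.10],n=5,grip=.8)
plan(p1,Rt=tool(94.4,35),p0=p,R0=r,n=12)
print(tool(94.4,35).as_matrix())
E
```

```text
[-0.27  0.49  0.56  1.83 -0.32  0.92  0.51] [ 0.554  -0.1507 -0.0126]
up+back
[[[0.0,-0.01,-0.9],[0.0,0.0,0.0],0.8],[[0.0,-0.01,-0.9],[0.0,0.0,0.0],0.8],[[0.0,-0.0,-0.9],[0.0,0.0,0.0],0.8],[[0.0,-0.01,-0.9],[0.0,0.0,0.0],0.8],[[0.01,-0.0,-0.9],[0.0,0.0,0.0],0.8]]
end [ 0.5541 -0.1506  0.0999]
[[[-0.02,-0.42,-0.3],[-2.3,-2.3,-7.2],1.0],[[0.02,-0.41,-0.31],[-2.3,-2.3,-7.2],1.0],[[0.06,-0.39,-0.33],[-2.3,-2.3,-7.3],1.0],[[0.1,-0.36,-0.35],[-2.3,-2.3,-7.3],1.0],[[0.12,-0.33,-0.37],[-2.3,-2.3,-7.2],1.0]]
[[[0.15,-0.3,-0.39],[-2.3,-2.3,-7.3],1.0],[[0.17,-0.27,-0.4],[-2.3,-2.3,-7.2],1.0],[[0.19,-0.23,-0.42],[-2.3,-2.3,-7.3],1.0],[[0.19,-0.18,-0.44],[-2.3,-2.4,-7.2],1.0],[[0.2,-0.14,-0.45],[-2.3,-2.3,-7.3],1.0]]
[[[0.19,-0.1,-0.47],[-2.3,-2.4,-7.2],1.0],[[0.18,-0.06,-0.47],[-2.3,-2.3,-7.3],1.0]]
end [ 0.4301 -0.165   0.19  ]
[[-0.8167 -0.0767  0.5719]
 [-0.0628  0.9971  0.044 ]
 [-0.5736 -0.     -0.8192]]
```

Contact of about 60 N appeared: from the geometry, the gripper's finger knuckles (±64 mm) met the spout. I'll back away from it first.

Request:
{"fn": "move_arm", "kwargs": {
  "moves": [
    [[0,-0.25,0],[0,0,0],0.78],
    [[0,-0.08,0],[0,0,0],0.78]
  ]
}}

```text
clock: 11.2
position: [0.5501, -0.1511, -0.0109]
ee_rot: [0.679, 0.734, 0.0, 0.0]
ft_force: [-0.8, 0.2, 0.1]
grip_width: 0.785
```

```bash
python3 - <<'E'
from h import *
o=get_obs();print(o['position'],o['ft_force'],o['ee_rot'])
i=camera_info('wrist');w=camera('wrist')[:,:,::-1];cv2.imwrite('pics/w4.png',w);np.save('w4.npy',i,allow_pickle=True)
t=camera('top')[:,:,::-1];s=camera('side')[:,:,::-1];cv2.imwrite('pics/t4.png',t);cv2.imwrite('pics/s4.png',s)
cv2.imwrite('pics/c4.png',np.vstack([cv2.resize(w[60:340,160:640],(600,350)),np.hstack([cv2.resize(s[190:290,240:400],(384,240),interpolation=cv2.INTER_CUBIC),cv2.resize(t[160:300,340:466],(216,240),interpolation=cv2.INTER_CUBIC)])]))
E
```

```text
[ 0.55011534 -0.15110825 -0.0109415 ] [-0.76192344  0.17985355  0.12964584] [6.79208962e-01 7.33944893e-01 2.76726368e-04 4.85017059e-05]
```

View pics/c4.png

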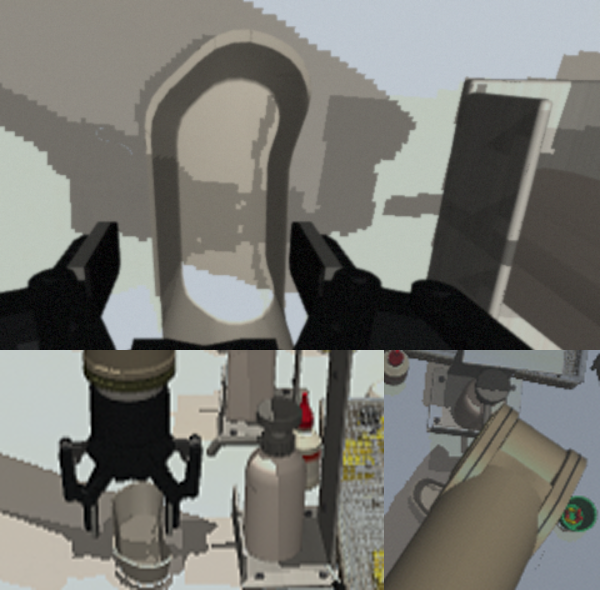

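Force is zero again. Wrist view: dish flat and still aligned (rim far end (248,31), sides 147 and 310), stand panel top edge (545,99)→(497,318). Cup untouched in top view.

```bash
python3 - <<'E'
from h import *
np.set_printoptions(precision=4,suppress=True)
i=np.load('w4.npy',allow_pickle=True).item()
u=lambda c:np.array(c)/1.25+[160,60]
a=onz(i,[u([543,100]),u([495,318])],.04);print(a);d=a[0]-a[1];print('yaw',-np.degrees(np.arctan2(d[0],d[1])))
D=onz(i,[u(c) for c in([248,31],[147,110],[155,240],[310,90])],.033);print(D)
d=D[1]-D[2];print('dish front yaw',-np.degrees(np.arctan2(d[0],d[1])))
q=R.from_euler('z',-4.4,degrees=True).apply(D-[.691,-.1435,0]);print('in stand frame',q)
E
```

```text
[[ 0.6509 -0.0868  0.04  ]
 [ 0.6583 -0.1656  0.04  ]]
yaw 5.352921163208988
[[ 0.5576 -0.0732  0.033 ]
 [ 0.5268 -0.1005  0.033 ]
 [ 0.5315 -0.1475  0.033 ]
 [ 0.5798 -0.0898  0.033 ]]
dish front yaw 5.754109210519944
in stand frame [[-0.1277  0.0803  0.033 ]
 [-0.1604  0.0555  0.033 ]
 [-0.1593  0.0083  0.033 ]
 [-0.1067  0.0621  0.033 ]]
```

Request:
{"fn": "move_arm", "kwargs": {
  "moves": [
    [[0,0,0],[0,0,0],0.6],
    [[0,0,0],[0,0,0],0.5],
    [[0,0,0],[0,0,0],0.42],
    [[0,0,0],[0,0,0],0.42]
  ]
}}

```text
clock: 11.85
position: [0.5509, -0.1515, -0.0106]
ee_rot: [0.679, 0.734, 0.001, 0.0]
ft_force: [-0.6, 0.8, 4.7]
grip_width: 0.573
```

Request:
{"fn": "move_arm", "kwargs": {
  "moves": [
    [[0,-0.2,0],[0,0,0],0.42],
    [[-0.17,-0.2,0],[0,0,0],0.42],
    [[-0.17,-0.2,0],[0,0,0],0.42],
    [[0,0,0],[0,0,0],0.42]
  ]
}}

```text
clock: 12.35
position: [0.5358, -0.1615, -0.0106]
ee_rot: [0.679, 0.734, 0.0, 0.0]
ft_force: [0.2, 1.2, 8.3]
grip_width: 0.574
```

Request:
{"fn": "move_arm", "kwargs": {
  "moves": [
    [[0,0,0],[0,0,0],0.65],
    [[0,0,0],[0,0,0],0.8],
    [[0,0,-0.5],[0,0,0],0.8],
    [[0,0,-0.9],[0,0,0],0.8],
    [[0,0,-0.9],[0,0,0],0.8]
  ]
}}

```text
clock: 12.98
position: [0.5358, -0.1615, 0.0477]
ee_rot: [0.679, 0.734, -0.0, 0.0]
ft_force: [1.1, -0.1, 1.2]
grip_width: 0.799
```

```bash
python3 - <<'E'
from h import *
np.set_printoptions(precision=4,suppress=True)
o=get_obs();p=o['position'];r=R.from_quat(o['ee_rot']);print(o['joint_pos'].round(2))
Rt=tool(-85.2,-35);print(Rt.as_matrix())
p,r=plan([p[0]-.02,p[1],.12],n=3,grip=1.)
plan([.46,-.163,.17],Rt=Rt,p0=p,R0=r,n=12)
E
```

```text
[-0.3   0.37  0.61  1.84 -0.25  1.01  0.49]
[[ 0.8163  0.0837  0.5716]
 [ 0.0685 -0.9965  0.048 ]
 [ 0.5736  0.     -0.8192]]
[[[0.02,-0.27,-0.96],[0.0,0.0,0.0],1.0],[[0.02,-0.26,-0.97],[0.0,0.0,0.0],1.0],[[0.02,-0.27,-0.96],[0.0,0.0,0.0],1.0]]
end [ 0.5157 -0.1615  0.1199]
[[[0.01,-0.19,-0.17],[-2.3,2.3,7.2],1.0],[[-0.01,-0.18,-0.17],[-2.3,2.3,7.2],1.0],[[-0.02,-0.17,-0.18],[-2.3,2.3,7.2],1.0],[[-0.03,-0.16,-0.19],[-2.3,2.3,7.2],1.0],[[-0.05,-0.15,-0.2],[-2.3,2.3,7.2],1.0]]
[[[-0.05,-0.13,-0.2],[-2.3,2.3,7.2],1.0],[[-0.06,-0.11,-0.21],[-2.3,2.3,7.2],1.0],[[-0.07,-0.1,-0.22],[-2.3,2.3,7.2],1.0],[[-0.07,-0.08,-0.23],[-2.3,2.2,7.2],1.0],[[-0.07,-0.06,-0.23],[-2.2,2.2,7.3],1.0]]
[[[-0.07,-0.05,-0.24],[-2.3,2.3,7.2],1.0],[[-0.06,-0.02,-0.24],[-2.2,2.3,7.3],1.0]]
end [ 0.46   -0.1631  0.1701]
```

Request:
{"fn": "move_arm", "kwargs": {
  "moves": [
    [[0.02,-0.27,-0.96],[0,0,0],1],
    [[0.02,-0.27,-0.96],[0,0,0],1],
    [[0.02,-0.27,-0.96],[0,0,0],1]
  ]
}}

```text
clock: 13.35
position: [0.5152, -0.1616, 0.1199]
ee_rot: [0.679, 0.734, 0.0, 0.0]
ft_force: [0.6, 0.8, -0.3]
grip_width: 0.998
```

Request:
{"fn": "move_arm", "kwargs": {
  "moves": [
    [[0.01,-0.19,-0.17],[-2.3,2.3,7.2],1],
    [[-0.01,-0.18,-0.17],[-2.3,2.3,7.2],1],
    [[-0.02,-0.17,-0.18],[-2.3,2.3,7.2],1],
    [[-0.03,-0.16,-0.19],[-2.3,2.3,7.2],1],
    [[-0.05,-0.15,-0.2],[-2.3,2.3,7.2],1]
  ]
}}

```text
clock: 13.98
position: [0.4918, -0.1623, 0.1401]
ee_rot: [0.866, 0.479, 0.14, -0.005]
ft_force: [0.8, 0.3, 0.1]
grip_width: 0.999
```

Request:
{"fn": "move_arm", "kwargs": {
  "moves": [
    [[-0.05,-0.13,-0.2],[-2.3,2.3,7.2],1],
    [[-0.06,-0.11,-0.21],[-2.3,2.3,7.2],1],
    [[-0.07,-0.1,-0.22],[-2.3,2.3,7.2],1],
    [[-0.07,-0.08,-0.23],[-2.3,2.3,7.2],1],
    [[-0.07,-0.06,-0.23],[-2.3,2.3,7.3],1]
  ]
}}

```text
clock: 14.6
position: [0.4688, -0.1629, 0.1609]
ee_rot: [0.95, 0.169, 0.263, -0.011]
ft_force: [0.3, 0.2, -0.0]
grip_width: 1.001
```

Request:
{"fn": "move_arm", "kwargs": {
  "moves": [
    [[-0.07,-0.05,-0.24],[-2.3,2.3,7.2],1],
    [[-0.06,-0.02,-0.24],[-2.3,2.3,7.3],1]
  ]
}}

```text
clock: 14.85
position: [0.4595, -0.1632, 0.1694]
ee_rot: [0.952, 0.037, 0.304, -0.012]
ft_force: [0.3, 0.8, -0.1]
grip_width: 0.997
```

```bash
python3 - <<'E'
from h import *
np.set_printoptions(precision=4,suppress=True)
o=get_obs();print(o['position'],R.from_quat(o['ee_rot']).as_matrix(),o['joint_pos'].round(2))
i=camera_info('wrist');w=camera('wrist')[:,:,::-1];cv2.imwrite('pics/w5.png',w);np.save('w5.npy',i,allow_pickle=True)
t=camera('top')[:,:,::-1];s=camera('side')[:,:,::-1];cv2.imwrite('pics/t5.png',t);cv2.imwrite('pics/s5.png',s)
cv2.imwrite('pics/c5.png',np.vstack([w,np.hstack([cv2.resize(s[190:290,240:400],(320,200),interpolation=cv2.INTER_CUBIC),cv2.resize(t[160:285,310:510],(320,200),interpolation=cv2.INTER_CUBIC)])]))
E
```

```text
[ 0.4595 -0.1632  0.1694] [[ 0.8125  0.0778  0.5777]
 [ 0.0628 -0.997   0.046 ]
 [ 0.5796 -0.0011 -0.8149]] [-0.06 -0.42  0.45  2.36 -0.17  0.61 -0.97]
```

View pics/c5.png

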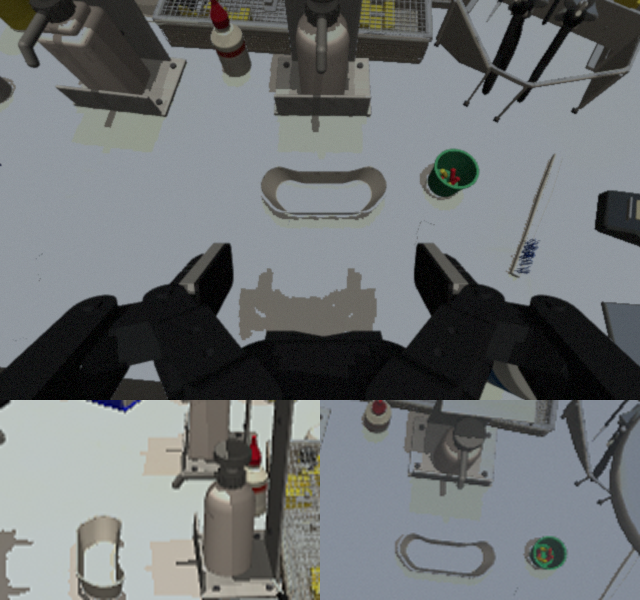

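Wrist view: dish is straight in front of the round stand (rim ends (261,186) and (386,186), front side (280,214)–(374,217)), panel bottom corners (275,115) and (370,115); oil bottle and cup are undisturbed.

```bash
python3 - <<'E'
from h import *
np.set_printoptions(precision=4,suppress=True)
i=np.load('w5.npy',allow_pickle=True).item()
bot=onz(i,[[275,115],[370,115]],.0);top=onz(i,[[275,92.5],[371,93.5]],.04)
for e in(bot,top):d=e[0]-e[1];print(e,e.mean(0),np.linalg.norm(d),'yaw',-np.degrees(np.arctan2(d[0],d[1])))
D=onz(i,[[261,187],[386,187],[280,212],[374,215],[277,168],[372,168]],.033);print(D)
for a,b in((2,3),(4,5)):d=D[a]-D[b];print('dish yaw',-np.degrees(np.arctan2(d[0],d[1])))
q=R.from_euler('z',-4.6,degrees=True).apply(D-[.6913,-.1434,0]);print('stand frame',q)
# top view
T=camera_info('top');t=lambda c:np.array([c[0]-320,c[1]-400])*[200/320,125/200]+[310,160]
q=R.from_euler('z',-4.6,degrees=True).apply(onz(T,[t(c) for c in([396,545],[496,557],[411,567],[480,575])],.033)-[.6913,-.1434,0]);print('top',q)
E
```

```text
[[ 0.6512 -0.0833  0.    ]
 [ 0.6613 -0.2109  0.    ]] [ 0.6563 -0.1471  0.    ] 0.12794063411223724 yaw 4.536725855732392
[[ 0.6563 -0.0886  0.04  ]
 [ 0.6642 -0.2062  0.04  ]] [ 0.6602 -0.1474  0.04  ] 0.117863206237995 yaw 3.813381867152662
[[ 0.5338 -0.0883  0.033 ]
 [ 0.5448 -0.227   0.033 ]
 [ 0.5066 -0.1131  0.033 ]
 [ 0.5113 -0.2144  0.033 ]
 [ 0.5583 -0.103   0.033 ]
 [ 0.5669 -0.2109  0.033 ]]
dish yaw 2.6268197684488674
dish yaw 4.534200661257427
stand frame [[-0.1526  0.0675  0.033 ]
 [-0.1527 -0.0715  0.033 ]
 [-0.1816  0.045   0.033 ]
 [-0.1851 -0.0563  0.033 ]
 [-0.1293  0.0509  0.033 ]
 [-0.1294 -0.0573  0.033 ]]
top [[-0.1481  0.0738  0.033 ]
 [-0.1495 -0.0737  0.033 ]
 [-0.1777  0.049   0.033 ]
 [-0.1782 -0.0522  0.033 ]]
```

```bash
python3 - <<'E'
from h import *
p,r=plan([.4805,-.160,.001],n=8,grip=.6)
ex=np.array([.9969,.0785,0]);print('per 1mm fwd in units',r.inv().apply(ex*.001/.025),'60mm:',r.inv().apply(ex*.06/.025))
E
```

```text
[[[-0.4,-0.01,0.75],[0.0,0.0,0.0],0.6],[[-0.4,-0.01,0.75],[0.0,0.0,0.0],0.6],[[-0.4,-0.01,0.75],[0.0,0.0,0.0],0.6],[[-0.4,-0.01,0.75],[0.0,0.0,0.0],0.6],[[-0.4,-0.01,0.74],[0.0,0.0,0.0],0.6]]
[[[-0.4,-0.0,0.75],[0.0,0.0,0.0],0.6],[[-0.39,-0.01,0.74],[0.0,0.0,0.0],0.6],[[-0.4,-0.0,0.75],[0.0,0.0,0.0],0.6]]
end [ 0.4805 -0.1601  0.0009]
per 1mm fwd in units [0.03264069 0.00019929 0.02311927] 60mm: [1.95844135 0.01195766 1.38715623]
```

Request:
{"fn": "move_arm", "kwargs": {
  "moves": [
    [[-0.4,-0.01,0.75],[0,0,0],0.6],
    [[-0.4,-0.01,0.75],[0,0,0],0.6],
    [[-0.4,-0.01,0.75],[0,0,0],0.6],
    [[-0.4,-0.01,0.75],[0,0,0],0.6],
    [[-0.4,0,0.75],[0,0,0],0.6]
  ]
}}

```text
clock: 15.62
position: [0.4723, -0.1624, 0.0831]
ee_rot: [0.952, 0.044, 0.302, -0.009]
ft_force: [1.1, -0.1, 0.4]
grip_width: 0.598
```

Request:
{"fn": "move_arm", "kwargs": {
  "moves": [
    [[-0.4,0,0.75],[0,0,0],0.6],
    [[-0.4,0,0.74],[0,0,0],0.6],
    [[-0.4,0,0.74],[0,0,0],0.6],
    [[0,0,0],[0,0,0],0.6]
  ]
}}

```text
clock: 16.12
position: [0.4777, -0.1635, 0.0264]
ee_rot: [0.953, 0.043, 0.301, -0.008]
ft_force: [-0.8, 0.5, -0.2]
grip_width: 0.599
```

Request:
{"fn": "move_arm", "kwargs": {
  "moves": [
    [[0.32,0,0.23],[0,0,0],0.6],
    [[0.32,0,0.23],[0,0,0],0.6],
    [[0.32,0,0.23],[0,0,0],0.6],
    [[0.32,0,0.23],[0,0,0],0.6],
    [[0.32,0,0.23],[0,0,0],0.6]
  ]
}}

```text
clock: 16.75
position: [0.5286, -0.1584, 0.0275]
ee_rot: [0.952, 0.044, 0.302, -0.007]
ft_force: [0.8, 0.3, 0.5]
grip_width: 0.599
```

The descent was rate-limited (z=0.027), so the tips are above the rim; no contact. I'll back out, go down, and redo the approach.

Request:
{"fn": "move_arm", "kwargs": {
  "moves": [
    [[-0.32,0,-0.23],[0,0,0],0.6],
    [[-0.32,0,-0.23],[0,0,0],0.6],
    [[-0.32,0,-0.23],[0,0,0],0.6],
    [[-0.32,0,-0.23],[0,0,0],0.6],
    [[-0.3,0,-0.21],[0,0,0],0.6]
  ]
}}

```text
clock: 17.38
position: [0.4786, -0.1629, 0.0275]
ee_rot: [0.952, 0.044, 0.302, -0.007]
ft_force: [0.3, -0.4, -0.8]
grip_width: 0.6
```

Request:
{"fn": "move_arm", "kwargs": {
  "moves": [
    [[-0.15,0,0.21],[0,0,0],0.6],
    [[-0.15,0,0.21],[0,0,0],0.6],
    [[-0.15,0,0.21],[0,0,0],0.6],
    [[-0.15,0,0.21],[0,0,0],0.6],
    [[0,0,0],[0,0,0],0.6]
  ]
}}

```text
clock: 18.0
position: [0.4781, -0.1635, 0.0011]
ee_rot: [0.953, 0.043, 0.301, -0.007]
ft_force: [-0.5, 0.2, -0.1]
grip_width: 0.597
```

```bash
python3 - <<'E'
from h import *
np.set_printoptions(precision=4,suppress=True)
o=get_obs();r=R.from_quat(o['ee_rot']);print(o['position'],r.as_matrix(),o['joint_pos'].round(3),o['ft_force'])
print('loc',R.from_euler('z',-4.5,degrees=True).apply(o['position']-[.6915,-.1437,0]),'yaw y',np.degrees(np.arctan2(r.as_matrix()[1,1],r.as_matrix()[0,1])))
print((r.inv()*tool(-85.5,-35)).as_rotvec(degrees=True))
E
```

```text
[ 0.4781 -0.1635  0.0011] [[ 0.8149  0.0854  0.5732]
 [ 0.0766 -0.9963  0.0396]
 [ 0.5745  0.0116 -0.8184]] [ 1.237  0.137 -0.787  2.416 -1.147  0.229  0.079] [-0.509   0.1822 -0.1145]
loc [-0.2143 -0.003   0.0011] yaw y -85.09778499195725
[ 0.3142 -0.0673  0.7115]
```

Request:
{"fn": "move_arm", "kwargs": {
  "moves": [
    [[0.33,-0.03,0.23],[0.3,0,0.7],0.6],
    [[0.33,-0.03,0.23],[0,0,0],0.6],
    [[0.2,0,0.14],[0,0,0],0.6],
    [[0.2,0,0.14],[0,0,0],0.6],
    [[0.2,0,0.14],[0,0,0],0.6]
  ]
}}

```text
clock: 18.62
position: [0.5167, -0.159, 0.0014]
ee_rot: [0.953, 0.038, 0.301, -0.011]
ft_force: [0.6, -1.0, 0.9]
grip_width: 0.604
```

Request:
{"fn": "move_arm", "kwargs": {
  "moves": [
    [[0.2,0,0.14],[0,0,0],0.6],
    [[0.2,0,0.14],[0,0,0],0.6],
    [[0.2,0,0.14],[0,0,0],0.6],
    [[0.2,0,0.14],[0,0,0],0.6]
  ]
}}

```text
clock: 19.12
position: [0.5412, -0.157, 0.0014]
ee_rot: [0.953, 0.038, 0.301, -0.011]
ft_force: [-2.1, 0.3, 0.5]
grip_width: 0.599
```

```bash
cat > chk.py <<'E'
from h import *
np.set_printoptions(precision=4,suppress=True)
o=get_obs();r=R.from_quat(o['ee_rot']);m=r.as_matrix()
print('loc',R.from_euler('z',-4.5,degrees=True).apply(o['position']-[.6915,-.1437,0]),'yaw y',np.degrees(np.arctan2(m[1,1],m[0,1])),o['joint_pos'].round(2),o['ft_force'])
S=camera_info('side');s=camera('side')[:,:,::-1];k=get_obs()['clock'];cv2.imwrite(f'pics/s_{k:.2f}.png',s)
t=camera('top')[:,:,::-1];w=camera('wrist')[:,:,::-1];cv2.imwrite(f'pics/w_{k:.2f}.png',w);cv2.imwrite(f'pics/t_{k:.2f}.png',t);np.save('wlast.npy',camera_info('wrist'),allow_pickle=True)
E
python3 chk.py
```

```text
loc [-0.1509 -0.0015  0.0014] yaw y -85.47910279108413 [ 0.98  0.23 -0.63  2.3  -0.92  0.16 -0.22] [-2.0935  0.2732  0.4741]
```

Request:
{"fn": "move_arm", "kwargs": {
  "moves": [
    [[0.26,0,0.185],[0,0,0],0.6],
    [[0.26,0,0.185],[0,0,0],0.6],
    [[0.26,0,0.185],[0,0,0],0.6],
    [[0.26,0,0.185],[0,0,0],0.6],
    [[0.2,0,0.14],[0,0,0],0.6]
  ]
}}

```text
clock: 19.9
position: [0.579, -0.154, 0.0012]
ee_rot: [0.953, 0.038, 0.301, -0.011]
ft_force: [0.2, -0.3, 0.1]
grip_width: 0.601
```

```bash
python3 chk.py; python3 - <<'E'
import glob,cv2,os
f=sorted(glob.glob('pics/s_*'),key=os.path.getmtime)[-1];print(f)
E
```

```text
loc [-0.113  -0.0014  0.0012] yaw y -85.47251529643691 [ 0.8   0.27 -0.5   2.23 -0.82  0.15 -0.36] [ 0.1711 -0.333   0.1279]
pics/s_19.95.png
```

Request:
{"fn": "move_arm", "kwargs": {
  "moves": [
    [[0.13,0,0.092],[0,0,0],0.6],
    [[0.13,0,0.092],[0,0,0],0.6],
    [[0.065,0,0.046],[0,0,0],0.6],
    [[0.065,0,0.046],[0,0,0],0.6]
  ]
}}

```text
clock: 20.55
position: [0.5907, -0.1531, 0.0011]
ee_rot: [0.953, 0.038, 0.301, -0.011]
ft_force: [-0.2, -0.0, -0.2]
grip_width: 0.604
```

Request:
{"fn": "move_arm", "kwargs": {
  "moves": [
    [[0.065,0,0.046],[0,0,0],0.6],
    [[0.065,0,0.046],[0,0,0],0.6]
  ]
}}

```text
clock: 20.8
position: [0.5947, -0.1528, 0.0012]
ee_rot: [0.953, 0.038, 0.301, -0.011]
ft_force: [0.3, -0.8, 0.5]
grip_width: 0.599
```

```bash
python3 chk.py; python3 - <<'E'
import glob,os,numpy as np
from h import *
T=camera_info('top')
f=sorted(glob.glob('pics/t_*'),key=os.path.getmtime)[-1];im=cv2.imread(f).astype(int)
# sample blue-red along lines in stand frame at rim height, local y=const
for y in(-.06,-.05,.05,.06):
    xs=np.arange(-.125,-.02,.003);P=np.c_[xs,0*xs+y,0*xs+.033]
    W=R.from_euler('z',4.5,degrees=True).apply(P)+[.6915,-.1437,0]
    uv=proj(T,W).round().astype(int);v=im[uv[:,1],uv[:,0]];print(y,[(int(round(x*1000)),int(a.mean())) for x,a in zip(xs,v)])
E
```

```text
loc [-0.0972 -0.0014  0.0012] yaw y -85.4751555592035 [ 0.73  0.29 -0.45  2.2  -0.79  0.15 -0.41] [ 0.2525 -0.7716  0.5297]
-0.06 [(-125, 143), (-122, 143), (-119, 143), (-116, 144), (-113, 144), (-110, 143), (-107, 138), (-104, 140), (-101, 139), (-98, 122), (-95, 89), (-92, 79), (-89, 84), (-86, 87), (-83, 90), (-80, 92), (-77, 93), (-74, 91), (-71, 87), (-68, 87), (-65, 86), (-62, 81), (-59, 83), (-56, 144), (-53, 143), (-50, 146), (-47, 144), (-44, 141), (-41, 134), (-38, 115), (-35, 130), (-32, 130), (-29, 133), (-26, 128), (-23, 115)]
-0.05 [(-125, 143), (-122, 144), (-119, 143), (-116, 139), (-113, 139), (-110, 132), (-107, 110), (-104, 76), (-101, 77), (-98, 78), (-95, 86), (-92, 107), (-89, 137), (-86, 146), (-83, 144), (-80, 144), (-77, 145), (-74, 141), (-71, 127), (-68, 99), (-65, 84), (-62, 74), (-59, 71), (-56, 90), (-53, 139), (-50, 138), (-47, 128), (-44, 58), (-41, 54), (-38, 58), (-35, 129), (-32, 110), (-29, 101), (-26, 96), (-23, 100)]
0.05 [(-125, 145), (-122, 143), (-119, 139), (-116, 139), (-113, 130), (-110, 88), (-107, 118), (-104, 98), (-101, 82), (-98, 142), (-95, 145), (-92, 144), (-89, 144), (-86, 142), (-83, 144), (-80, 144), (-77, 143), (-74, 142), (-71, 146), (-68, 134), (-65, 82), (-62, 78), (-59, 71), (-56, 101), (-53, 138), (-50, 140), (-47, 140), (-44, 128), (-41, 55), (-38, 52), (-35, 82), (-32, 132), (-29, 125), (-26, 87), (-23, 97)]
0.06 [(-125, 144), (-122, 144), (-119, 143), (-116, 142), (-113, 137), (-110, 129), (-107, 121), (-104, 83), (-101, 99), (-98, 125), (-95, 128), (-92, 83), (-89, 91), (-86, 100), (-83, 106), (-80, 109), (-77, 102), (-74, 94), (-71, 95), (-68, 93), (-65, 90), (-62, 90), (-59, 113), (-56, 144), (-53, 142), (-50, 139), (-47, 140), (-44, 127), (-41, 54), (-38, 57), (-35, 101), (-32, 120), (-29, 138), (-26, 132), (-23, 138)]
```

Top-image profiles: dish's far rim at −55 mm, panel at ≈−45 mm, equal on both ends; about 8–10 mm left.

Request:
{"fn": "move_arm", "kwargs": {
  "moves": [
    [[0.065,0,0.046],[0,0,0],0.6],
    [[0.065,0,0.046],[0,0,0],0.6],
    [[0.065,0,0.046],[0,0,0],0.6],
    [[0,0,0],[0,0,0],0.6]
  ]
}}

```text
clock: 21.45
position: [0.6008, -0.1522, 0.0013]
ee_rot: [0.953, 0.038, 0.301, -0.011]
ft_force: [0.7, -0.4, -1.0]
grip_width: 0.601
```

Request:
{"fn": "move_arm", "kwargs": {
  "moves": [
    [[0.033,0,0.023],[0,0,0],0.6],
    [[0.033,0,0.023],[0,0,0],0.6],
    [[0,0,0],[0,0,0],0.6]
  ]
}}

```text
clock: 21.82
position: [0.6026, -0.1522, 0.0012]
ee_rot: [0.953, 0.038, 0.301, -0.011]
ft_force: [-0.4, -0.1, 0.5]
grip_width: 0.6
```

Request:
{"fn": "move_arm", "kwargs": {
  "moves": [
    [[0.033,0,0.023],[0,0,0],0.6],
    [[0,0,0],[0,0,0],0.6]
  ]
}}

```text
clock: 22.08
position: [0.6036, -0.1521, 0.0012]
ee_rot: [0.953, 0.038, 0.301, -0.011]
ft_force: [0.0, -0.0, 0.2]
grip_width: 0.595
```

Request:
{"fn": "move_arm", "kwargs": {
  "moves": [
    [[0.033,0,0.023],[0,0,0],0.6],
    [[0,0,0],[0,0,0],0.6]
  ]
}}

```text
clock: 22.32
position: [0.6047, -0.152, 0.0012]
ee_rot: [0.953, 0.038, 0.301, -0.011]
ft_force: [0.2, 0.1, -0.4]
grip_width: 0.604
```

```bash
python3 chk.py; cat > prof.py <<'E'
import glob,os
from h import *
T=camera_info('top')
f=sorted(glob.glob('pics/t_*'),key=os.path.getmtime)[-1];im=cv2.imread(f).astype(int)
def line(fixed,vals,ax):
    P=np.zeros((len(vals),3));P[:,ax]=vals;P[:,1-ax]=fixed;P[:,2]=.033
    uv=proj(T,R.from_euler('z',4.5,degrees=True).apply(P)+[.6915,-.1437,0]);return cv2.remap(im.mean(2).astype(np.float32),uv[:,0].astype(np.float32)[None],uv[:,1].astype(np.float32)[None],1)[0].astype(int)
for y in(-.052,-.045,.045,.052):
    xs=np.arange(-.066,-.03,.002);print('x@y',y,list(zip((xs*1000).round().astype(int).tolist(),line(y,xs,0).tolist())))
for x in(-.080,-.07):
    for ys in(np.arange(-.090,-.058,.002),np.arange(.058,.090,.002)):print('y@x',x,list(zip((ys*1000).round().astype(int).tolist(),line(x,ys,1).tolist())))
E
python3 prof.py
```

```text
loc [-0.0872 -0.0015  0.0012] yaw y -85.47532776907354 [ 0.69  0.3  -0.41  2.18 -0.77  0.15 -0.44] [ 0.2259  0.1437 -0.4288]
x@y -0.052 [(-66, 124), (-64, 116), (-62, 105), (-60, 93), (-58, 81), (-56, 82), (-54, 80), (-52, 76), (-50, 73), (-48, 71), (-46, 65), (-44, 61), (-42, 57), (-40, 57), (-38, 69), (-36, 97), (-34, 126), (-32, 136)]
x@y -0.045 [(-66, 144), (-64, 144), (-62, 143), (-60, 138), (-58, 123), (-56, 96), (-54, 76), (-52, 71), (-50, 72), (-48, 83), (-46, 89), (-44, 79), (-42, 55), (-40, 53), (-38, 70), (-36, 102), (-34, 132), (-32, 115)]
x@y 0.045 [(-66, 144), (-64, 143), (-62, 145), (-60, 144), (-58, 139), (-56, 119), (-54, 85), (-52, 69), (-50, 68), (-48, 79), (-46, 102), (-44, 111), (-42, 65), (-40, 52), (-38, 56), (-36, 75), (-34, 102), (-32, 128)]
x@y 0.052 [(-66, 143), (-64, 144), (-62, 142), (-60, 137), (-58, 111), (-56, 91), (-54, 80), (-52, 79), (-50, 77), (-48, 78), (-46, 86), (-44, 75), (-42, 59), (-40, 52), (-38, 52), (-36, 77), (-34, 114), (-32, 124)]
y@x -0.08 [(-90, 143), (-88, 144), (-86, 144), (-84, 144), (-82, 144), (-80, 144), (-78, 144), (-76, 143), (-74, 143), (-72, 143), (-70, 138), (-68, 119), (-66, 95), (-64, 83), (-62, 83), (-60, 83)]
y@x -0.08 [(58, 98), (60, 88), (62, 97), (64, 114), (66, 116), (68, 106), (70, 94), (72, 87), (74, 91), (76, 118), (78, 138), (80, 144), (82, 145), (84, 145), (86, 144), (88, 144)]
y@x -0.07 [(-90, 144), (-88, 144), (-86, 144), (-84, 144), (-82, 144), (-80, 145), (-78, 144), (-76, 144), (-74, 142), (-72, 124), (-70, 98), (-68, 88), (-66, 88), (-64, 90), (-62, 91), (-60, 92)]
y@x -0.07 [(58, 117), (60, 103), (62, 98), (64, 96), (66, 96), (68, 113), (70, 131), (72, 123), (74, 113), (76, 119), (78, 139), (80, 144), (82, 144), (84, 144), (86, 144), (88, 144)]
```

Request:
{"fn": "move_arm", "kwargs": {
  "moves": [
    [[0.033,0,0.023],[0,0,0],0.6],
    [[0,0,0],[0,0,0],0.6]
  ]
}}

```text
clock: 22.72
position: [0.6056, -0.1519, 0.0012]
ee_rot: [0.953, 0.038, 0.301, -0.011]
ft_force: [0.1, -0.7, 0.8]
grip_width: 0.596
```

Request:
{"fn": "move_arm", "kwargs": {
  "moves": [
    [[0.033,0,0.023],[0,0,0],0.6],
    [[0,0,0],[0,0,0],0.6]
  ]
}}

```text
clock: 22.98
position: [0.6066, -0.1518, 0.0012]
ee_rot: [0.953, 0.038, 0.301, -0.011]
ft_force: [-0.1, 0.4, -0.3]
grip_width: 0.605
```

Request:
{"fn": "move_arm", "kwargs": {
  "moves": [
    [[0.033,0,0.023],[0,0,0],0.6],
    [[0,0,0],[0,0,0],0.6]
  ]
}}

```text
clock: 23.22
position: [0.6077, -0.1518, 0.0012]
ee_rot: [0.953, 0.038, 0.301, -0.011]
ft_force: [-0.1, 0.5, 0.3]
grip_width: 0.598
```

Request:
{"fn": "move_arm", "kwargs": {
  "moves": [
    [[0.033,0,0.023],[0,0,0],0.6],
    [[0,0,0],[0,0,0],0.6]
  ]
}}

```text
clock: 23.48
position: [0.6087, -0.1517, 0.0012]
ee_rot: [0.953, 0.038, 0.301, -0.011]
ft_force: [0.5, 0.1, -0.9]
grip_width: 0.597
```

```bash
python3 chk.py; python3 prof.py
```

```text
loc [-0.0832 -0.0014  0.0012] yaw y -85.47779958277329 [ 0.67  0.31 -0.4   2.17 -0.76  0.16 -0.45] [ 0.5176  0.1379 -0.9233]
x@y -0.052 [(-66, 138), (-64, 134), (-62, 125), (-60, 112), (-58, 101), (-56, 91), (-54, 85), (-52, 82), (-50, 80), (-48, 78), (-46, 75), (-44, 72), (-42, 71), (-40, 67), (-38, 68), (-36, 97), (-34, 126), (-32, 135)]
x@y -0.045 [(-66, 144), (-64, 144), (-62, 144), (-60, 145), (-58, 142), (-56, 133), (-54, 118), (-52, 89), (-50, 77), (-48, 71), (-46, 66), (-44, 63), (-42, 66), (-40, 57), (-38, 70), (-36, 102), (-34, 132), (-32, 116)]
x@y 0.045 [(-66, 143), (-64, 144), (-62, 144), (-60, 143), (-58, 144), (-56, 143), (-54, 137), (-52, 119), (-50, 79), (-48, 67), (-46, 66), (-44, 64), (-42, 60), (-40, 57), (-38, 57), (-36, 73), (-34, 102), (-32, 128)]
x@y 0.052 [(-66, 144), (-64, 145), (-62, 144), (-60, 143), (-58, 145), (-56, 137), (-54, 112), (-52, 86), (-50, 82), (-48, 79), (-46, 77), (-44, 79), (-42, 84), (-40, 84), (-38, 52), (-36, 75), (-34, 114), (-32, 125)]
y@x -0.08 [(-90, 144), (-88, 143), (-86, 143), (-84, 143), (-82, 144), (-80, 144), (-78, 145), (-76, 142), (-74, 142), (-72, 143), (-70, 142), (-68, 140), (-66, 135), (-64, 121), (-62, 94), (-60, 82)]
y@x -0.08 [(58, 78), (60, 94), (62, 112), (64, 112), (66, 101), (68, 89), (70, 87), (72, 94), (74, 123), (76, 140), (78, 145), (80, 145), (82, 145), (84, 145), (86, 145), (88, 145)]
y@x -0.07 [(-90, 144), (-88, 144), (-86, 144), (-84, 144), (-82, 144), (-80, 144), (-78, 144), (-76, 143), (-74, 143), (-72, 131), (-70, 109), (-68, 90), (-66, 86), (-64, 87), (-62, 88), (-60, 89)]
y@x -0.07 [(58, 113), (60, 100), (62, 95), (64, 97), (66, 102), (68, 129), (70, 125), (72, 107), (74, 101), (76, 117), (78, 139), (80, 143), (82, 145), (84, 144), (86, 144), (88, 144)]
```

Request:
{"fn": "move_arm", "kwargs": {
  "moves": [
    [[0.033,0,0.023],[0,0,0],0.6],
    [[0,0,0],[0,0,0],0.6]
  ]
}}

```text
clock: 23.88
position: [0.6096, -0.1516, 0.0012]
ee_rot: [0.953, 0.038, 0.301, -0.011]
ft_force: [0.1, -0.0, -0.1]
grip_width: 0.599
```

Request:
{"fn": "move_arm", "kwargs": {
  "moves": [
    [[0.033,0,0.023],[0,0,0],0.6],
    [[0,0,0],[0,0,0],0.6]
  ]
}}

```text
clock: 24.12
position: [0.6107, -0.1515, 0.0012]
ee_rot: [0.953, 0.038, 0.301, -0.011]
ft_force: [0.2, -0.5, 0.7]
grip_width: 0.601
```

Request:
{"fn": "move_arm", "kwargs": {
  "moves": [
    [[0.033,0,0.023],[0,0,0],0.6],
    [[0,0,0],[0,0,0],0.6]
  ]
}}

```text
clock: 24.38
position: [0.6115, -0.1514, 0.0011]
ee_rot: [0.953, 0.038, 0.301, -0.011]
ft_force: [-1.4, -0.4, 0.2]
grip_width: 0.603
```

Request:
{"fn": "move_arm", "kwargs": {
  "moves": [
    [[0.033,0,0.023],[0,0,0],0.6],
    [[0,0,0],[0,0,0],0.6]
  ]
}}

```text
clock: 24.62
position: [0.6121, -0.1512, 0.0009]
ee_rot: [0.953, 0.038, 0.301, -0.012]
ft_force: [-6.3, 0.5, 4.5]
grip_width: 0.597
```

Request:
{"fn": "move_arm", "kwargs": {
  "moves": [
    [[0.02,0,0.014],[0,0,0],0.6],
    [[0,0,0],[0,0,0],0.6]
  ]
}}

```text
clock: 24.88
position: [0.6123, -0.1512, 0.0008]
ee_rot: [0.953, 0.038, 0.301, -0.012]
ft_force: [-10.0, 0.7, 7.4]
grip_width: 0.596
```

```bash
python3 chk.py; python3 prof.py | head -4
```

```text
loc [-0.0795 -0.0012  0.0008] yaw y -85.47805834201154 [ 0.65  0.31 -0.39  2.17 -0.75  0.16 -0.46] [-10.0472   0.6885   7.4299]
x@y -0.052 [(-66, 139), (-64, 139), (-62, 136), (-60, 130), (-58, 120), (-56, 105), (-54, 94), (-52, 86), (-50, 82), (-48, 81), (-46, 79), (-44, 76), (-42, 73), (-40, 70), (-38, 74), (-36, 96), (-34, 125), (-32, 135)]
x@y -0.045 [(-66, 144), (-64, 144), (-62, 144), (-60, 144), (-58, 145), (-56, 144), (-54, 144), (-52, 134), (-50, 108), (-48, 85), (-46, 74), (-44, 68), (-42, 68), (-40, 66), (-38, 75), (-36, 102), (-34, 131), (-32, 116)]
x@y 0.045 [(-66, 144), (-64, 145), (-62, 144), (-60, 144), (-58, 144), (-56, 144), (-54, 144), (-52, 144), (-50, 137), (-48, 109), (-46, 82), (-44, 68), (-42, 66), (-40, 63), (-38, 63), (-36, 76), (-34, 102), (-32, 127)]
x@y 0.052 [(-66, 144), (-64, 145), (-62, 144), (-60, 145), (-58, 144), (-56, 142), (-54, 135), (-52, 125), (-50, 111), (-48, 85), (-46, 81), (-44, 78), (-42, 77), (-40, 77), (-38, 76), (-36, 82), (-34, 115), (-32, 125)]
```

Firm, even contact (10 N); dish is flush. Backing off and preparing the press pose.

Request:
{"fn": "move_arm", "kwargs": {
  "moves": [
    [[-0.16,0,-0.11],[0,0,0],0.6],
    [[-0.33,0,-0.23],[0,0,0],0.6],
    [[-0.33,0,-0.23],[0,0,0],0.6],
    [[-0.33,0,-0.23],[0,0,0],0.6],
    [[-0.33,0,-0.23],[0,0,0],0.6]
  ]
}}

```text
clock: 25.65
position: [0.5681, -0.155, 0.0012]
ee_rot: [0.953, 0.038, 0.301, -0.011]
ft_force: [0.0, -0.3, -1.5]
grip_width: 0.603
```

```bash
python3 chk.py; python3 - <<'E'
from h import *
L=lambda x,y,z:R.from_euler('z',4.5,degrees=True).apply([x,y,z])+[.6915,-.1437,0]
p,r=plan(L(-.13,0,.19),Rt=tool(-85.5,-42),n=12,grip=0.0)
p,r=plan(L(-.02,0,.182),p0=p,R0=r,n=6,grip=0.0)
E
```

```text
loc [-0.1239 -0.0016  0.0012] yaw y -85.47531125960164 [ 0.85  0.26 -0.54  2.25 -0.85  0.15 -0.32] [ 0.0304 -0.3282 -1.5359]
[[[0.35,-0.01,-0.53],[0.0,0.6,0.0],0.0],[[0.35,-0.0,-0.52],[0.0,0.6,0.0],0.0],[[0.36,-0.01,-0.52],[0.0,0.6,0.0],0.0],[[0.36,-0.0,-0.52],[0.0,0.6,0.0],0.0],[[0.37,-0.01,-0.51],[0.0,0.6,0.0],0.0]]
[[[0.37,-0.0,-0.51],[0.0,0.6,0.0],0.0],[[0.38,-0.01,-0.5],[0.0,0.6,0.0],0.0],[[0.38,-0.0,-0.5],[0.0,0.5,0.0],0.0],[[0.39,-0.01,-0.5],[0.0,0.6,0.0],0.0],[[0.39,-0.0,-0.49],[0.0,0.5,0.0],0.0]]
[[[0.39,-0.01,-0.49],[0.0,0.6,0.0],0.0],[[0.4,-0.0,-0.49],[0.1,0.5,0.0],0.0]]
end [ 0.5618 -0.154   0.1901]
[[[0.51,-0.0,0.53],[0.0,0.0,0.0],0.0],[[0.51,-0.0,0.53],[0.0,0.0,0.0],0.0],[[0.51,-0.0,0.53],[0.0,0.0,0.0],0.0],[[0.51,-0.0,0.53],[0.0,0.0,0.0],0.0],[[0.51,-0.0,0.53],[0.0,0.0,0.0],0.0]]
[[[0.51,-0.0,0.54],[0.0,0.0,0.0],0.0]]
end [ 0.6717 -0.1453  0.182 ]
```

Request:
{"fn": "move_arm", "kwargs": {
  "moves": [
    [[0.35,0,-0.53],[0,0.6,0],0],
    [[0.35,0,-0.52],[0,0.6,0],0],
    [[0.36,0,-0.52],[0,0.6,0],0],
    [[0.36,0,-0.52],[0,0.6,0],0],
    [[0.37,0,-0.51],[0,0.6,0],0]
  ]
}}

```text
clock: 26.42
position: [0.5664, -0.1548, 0.0808]
ee_rot: [0.944, 0.038, 0.326, -0.012]
ft_force: [0.0, 0.3, -0.4]
grip_width: 0.002
```

Request:
{"fn": "move_arm", "kwargs": {
  "moves": [
    [[0.37,-0.02,-0.51],[0,0.6,0],0],
    [[0.38,-0.02,-0.5],[0,0.6,0],0],
    [[0.38,0,-0.5],[0,0.6,0],0],
    [[0.39,0,-0.5],[0,0.6,0],0],
    [[0.39,0,-0.49],[0,0.6,0],0]
  ]
}}

```text
clock: 27.05
position: [0.5631, -0.1541, 0.1596]
ee_rot: [0.936, 0.037, 0.351, -0.013]
ft_force: [-0.0, 0.4, 0.2]
grip_width: 0.003
```

Request:
{"fn": "move_arm", "kwargs": {
  "moves": [
    [[0.39,0,-0.49],[0,0.6,0],0],
    [[0.4,0,-0.49],[0,0.5,0],0],
    [[0,0,0],[0,0,0],0]
  ]
}}

```text
clock: 27.42
position: [0.5623, -0.1546, 0.1915]
ee_rot: [0.932, 0.037, 0.36, -0.013]
ft_force: [-0.4, -0.4, 0.0]
grip_width: -0.001
```

```bash
python3 chk.py; python3 prof.py; python3 - <<'E'
from h import *
import glob,os
g=lambda k:cv2.imread(sorted(glob.glob(f'pics/{k}_*'),key=os.path.getmtime)[-1])
o=get_obs();S=camera_info('side');print('tcp in side',proj(S,o['position']),'crop off 300,170 x5 ->',(proj(S,o['position'])-[275,150])*[3.2,3.2])
s=g('s');t=g('t');w=g('w')
a=cv2.resize(s[150:275,275:400],(400,400),interpolation=cv2.INTER_CUBIC);b=cv2.resize(t[150:275,345:470],(400,400),interpolation=cv2.INTER_CUBIC)
cv2.imwrite('pics/c6.png',np.vstack([np.hstack([a,b])]))
E
```

```text
loc [-0.1297 -0.0007  0.1915] yaw y -85.49579169304788 [ 0.91 -0.16 -0.48  2.21 -0.84  0.53 -0.47] [-0.3875 -0.3831  0.0307]
x@y -0.052 [(-66, 140), (-64, 139), (-62, 137), (-60, 130), (-58, 119), (-56, 103), (-54, 92), (-52, 85), (-50, 81), (-48, 80), (-46, 77), (-44, 77), (-42, 74), (-40, 72), (-38, 78), (-36, 96), (-34, 127), (-32, 136)]
x@y -0.045 [(-66, 144), (-64, 145), (-62, 145), (-60, 145), (-58, 145), (-56, 144), (-54, 141), (-52, 130), (-50, 100), (-48, 79), (-46, 73), (-44, 69), (-42, 63), (-40, 59), (-38, 71), (-36, 102), (-34, 132), (-32, 117)]
x@y 0.045 [(-66, 145), (-64, 145), (-62, 144), (-60, 144), (-58, 144), (-56, 144), (-54, 145), (-52, 145), (-50, 138), (-48, 111), (-46, 84), (-44, 70), (-42, 67), (-40, 63), (-38, 63), (-36, 78), (-34, 103), (-32, 129)]
x@y 0.052 [(-66, 145), (-64, 145), (-62, 145), (-60, 145), (-58, 145), (-56, 144), (-54, 137), (-52, 128), (-50, 114), (-48, 86), (-46, 82), (-44, 81), (-42, 80), (-40, 75), (-38, 70), (-36, 80), (-34, 114), (-32, 125)]
y@x -0.08 [(-90, 144), (-88, 146), (-86, 145), (-84, 144), (-82, 144), (-80, 145), (-78, 144), (-76, 145), (-74, 145), (-72, 145), (-70, 145), (-68, 144), (-66, 142), (-64, 139), (-62, 121), (-60, 98)]
y@x -0.08 [(58, 121), (60, 126), (62, 106), (64, 93), (66, 87), (68, 98), (70, 126), (72, 137), (74, 142), (76, 144), (78, 145), (80, 145), (82, 147), (84, 145), (86, 145), (88, 146)]
y@x -0.07 [(-90, 144), (-88, 145), (-86, 145), (-84, 145), (-82, 144), (-80, 144), (-78, 144), (-76, 143), (-74, 144), (-72, 141), (-70, 124), (-68, 97), (-66, 85), (-64, 86), (-62, 86), (-60, 88)]
y@x -0.07 [(58, 110), (60, 95), (62, 95), (64, 105), (66, 118), (68, 111), (70, 97), (72, 89), (74, 96), (76, 117), (78, 140), (80, 145), (82, 144), (84, 145), (86, 145), (88, 145)]
tcp in side [[298.97584089 205.08059004]] crop off 300,170 x5 -> [[ 76.72269086 176.25788814]]
```

```bash
python3 - <<'E'
from h import *
import glob,os
g=lambda k:cv2.imread(sorted(glob.glob(f'pics/{k}_*'),key=os.path.getmtime)[-1])
s=g('s');t=g('t');w=g('w')
a=cv2.resize(s[150:275,275:400],(300,300),interpolation=cv2.INTER_CUBIC);b=cv2.resize(t[165:265,345:445],(300,300),interpolation=cv2.INTER_CUBIC)
cv2.imwrite('pics/c6.png',np.hstack([cv2.resize(w[40:340,200:450],(500,600),interpolation=cv2.INTER_CUBIC),np.vstack([a,b])]))
E
```

```text
(no output)
```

View pics/c6.png

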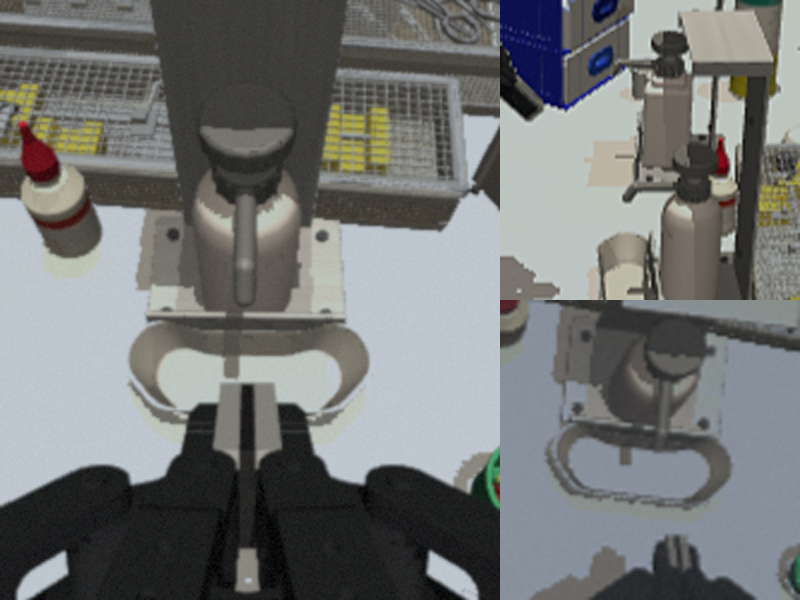

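Wrist: dish sits against the panel under the spout (ends at crop x=130 and 369, panel 148–343 at y≈318, spout tip (244,300)). The side view again puts the true fingertip ≈25–28 mm behind the reported TCP. Numbers for centring:

```bash
python3 - <<'E'
from h import *
np.set_printoptions(precision=4,suppress=True)
i=np.load('wlast.npy',allow_pickle=True).item()
u=lambda c:np.array(c)/2+[200,40]
F=lambda P:R.from_euler('z',-4.5,degrees=True).apply(P-[.6915,-.1437,0])
print('panel top',F(onz(i,[u([148,317]),u([343,317])],.04)));print('dish ends',F(onz(i,[u([130,358]),u([369,357])],.033)),'spout',F(onz(i,[u([245,295])],.115)))
print('dish back corners',F(onz(i,[u([160,327]),u([343,322])],.033)))
T=camera_info('top');t=lambda c:np.array([c[0]-500,c[1]-300])/3+[345,165]
print('top ends',F(onz(T,[t([546,455]),t([731,468])],.033)),'panel',F(onz(T,[t([563,425]),t([716,436])],.04)))
L=lambda x,y,z:R.from_euler('z',4.5,degrees=True).apply([x,y,z])+[.6915,-.1437,0]
p,r=plan(L(.021,0,.167),n=8,grip=0.0)
print('down 1mm',r.inv().apply([0,0,-.001])/.025)
E
```

```text
panel top [[-0.0378  0.0572  0.04  ]
 [-0.0375 -0.0576  0.04  ]]
dish ends [[-0.061   0.067   0.033 ]
 [-0.06   -0.0721  0.033 ]] spout [[-0.0634  0.0001  0.115 ]]
dish back corners [[-0.041   0.0508  0.033 ]
 [-0.0374 -0.0586  0.033 ]]
top ends [[-0.0667  0.0749  0.033 ]
 [-0.0607 -0.0724  0.033 ]] panel [[-0.0424  0.0642  0.04  ]
 [-0.0377 -0.0574  0.04  ]]
[[[0.49,-0.0,0.59],[0.0,0.0,0.0],0.0],[[0.49,-0.0,0.59],[0.0,0.0,0.0],0.0],[[0.48,-0.0,0.59],[0.0,0.0,0.0],0.0],[[0.49,-0.0,0.59],[0.0,0.0,0.0],0.0],[[0.48,-0.0,0.59],[0.0,0.0,0.0],0.0]]
[[[0.49,-0.0,0.59],[0.0,0.0,0.0],0.0],[[0.48,-0.0,0.59],[0.0,0.0,0.0],0.0],[[0.49,-0.0,0.6],[0.0,0.0,0.0],0.0]]
end [ 0.7126 -0.1421  0.167 ]
down 1mm [-0.0268 -0.      0.0297]
```

Dish is about 2.3 mm off centre and parallel to the panel within about 0.5°; good. Now over the cap.

Request:
{"fn": "move_arm", "kwargs": {
  "moves": [
    [[0.49,0,0.59],[0,0,0],0],
    [[0.49,0,0.59],[0,0,0],0],
    [[0.48,0,0.59],[0,0,0],0],
    [[0.49,0,0.59],[0,0,0],0]
  ]
}}

```text
clock: 28.08
position: [0.6377, -0.1479, 0.1779]
ee_rot: [0.932, 0.037, 0.359, -0.014]
ft_force: [0.4, 0.9, 0.0]
grip_width: -0.002
```

Request:
{"fn": "move_arm", "kwargs": {
  "moves": [
    [[0.48,0,0.59],[0,0,0],0],
    [[0.49,0,0.59],[0,0,0],0]
  ]
}}

```text
clock: 28.32
position: [0.6753, -0.145, 0.1722]
ee_rot: [0.933, 0.037, 0.359, -0.014]
ft_force: [0.7, -0.4, 0.3]
grip_width: 0.002
```

Request:
{"fn": "move_arm", "kwargs": {
  "moves": [
    [[0.25,0,0.3],[0,0,0],0],
    [[0.25,0,0.3],[0,0,0],0]
  ]
}}

```text
clock: 28.58
position: [0.6943, -0.1436, 0.17]
ee_rot: [0.932, 0.037, 0.359, -0.014]
ft_force: [0.1, 0.3, -0.3]
grip_width: 0.001
```

Request:
{"fn": "move_arm", "kwargs": {
  "moves": [
    [[0.25,0,0.3],[0,0,0],0],
    [[0.2,0,0.25],[0,0,0],0],
    [[0,0,0],[0,0,0],0]
  ]
}}

```text
clock: 28.95
position: [0.7121, -0.142, 0.168]
ee_rot: [0.932, 0.037, 0.36, -0.014]
ft_force: [-0.6, 0.7, 0.5]
grip_width: 0.002
```

```bash
python3 chk.py; python3 - <<'E'
# tip offset check from the side image: tool (dark) pixels along the projected tool axis
from h import *
import glob,os
im=cv2.imread(sorted(glob.glob('pics/s_*'),key=os.path.getmtime)[-1]).astype(int).mean(2);o=get_obs();S=camera_info('side');r=R.from_quat(o['ee_rot'])
for off in(-.006,.006):
  print([(k,int(im[tuple(proj(S,o['position']+r.apply([off,0,-k/1000]))[0].round().astype(int)[::-1])])) for k in range(-16,64,4)])
E
```

```text
loc [0.0207 0.0001 0.168 ] yaw y -85.44481437705076 [ 0.72  0.2  -0.52  1.94 -0.35  0.34 -0.95] [-0.6037  0.6764  0.5047]
[(-16, 57), (-12, 54), (-8, 57), (-4, 52), (0, 51), (4, 54), (8, 52), (12, 69), (16, 91), (20, 56), (24, 83), (28, 76), (32, 13), (36, 17), (40, 18), (44, 16), (48, 15), (52, 20), (56, 14), (60, 11)]
[(-16, 197), (-12, 200), (-8, 198), (-4, 204), (0, 49), (4, 28), (8, 122), (12, 89), (16, 67), (20, 71), (24, 174), (28, 97), (32, 72), (36, 66), (40, 66), (44, 67), (48, 67), (52, 66), (56, 83), (60, 85)]
```

Request:
{"fn": "move_arm", "kwargs": {
  "moves": [
    [[-0.08,0,0.09],[0,0,0],0],
    [[-0.08,0,0.09],[0,0,0],0],
    [[0,0,0],[0,0,0],0]
  ]
}}

```text
clock: 29.48
position: [0.7115, -0.1424, 0.1615]
ee_rot: [0.932, 0.037, 0.359, -0.014]
ft_force: [-0.3, 0.5, -0.0]
grip_width: -0.001
```

Request:
{"fn": "move_arm", "kwargs": {
  "moves": [
    [[-0.054,0,0.06],[0,0,0],0],
    [[-0.054,0,0.06],[0,0,0],0],
    [[0,0,0],[0,0,0],0]
  ]
}}

```text
clock: 29.85
position: [0.7118, -0.1423, 0.1577]
ee_rot: [0.932, 0.037, 0.359, -0.014]
ft_force: [0.2, 0.8, 0.6]
grip_width: -0.002
```

Request:
{"fn": "move_arm", "kwargs": {
  "moves": [
    [[-0.054,0,0.06],[0,0,0],0],
    [[-0.027,0,0.03],[0,0,0],0],
    [[0,0,0],[0,0,0],0]
  ]
}}

```text
clock: 30.22
position: [0.7118, -0.1423, 0.1548]
ee_rot: [0.932, 0.037, 0.359, -0.014]
ft_force: [0.3, -0.4, -0.3]
grip_width: -0.0
```

Request:
{"fn": "move_arm", "kwargs": {
  "moves": [
    [[-0.054,0,0.06],[0,0,0],0],
    [[0,0,0],[0,0,0],0]
  ]
}}

```text
clock: 30.48
position: [0.7118, -0.1423, 0.1527]
ee_rot: [0.932, 0.037, 0.359, -0.014]
ft_force: [-0.4, -0.1, 0.0]
grip_width: -0.003
```

Request:
{"fn": "move_arm", "kwargs": {
  "moves": [
    [[-0.054,0,0.06],[0,0,0],0],
    [[0,0,0],[0,0,0],0]
  ]
}}

```text
clock: 30.72
position: [0.7118, -0.1423, 0.1507]
ee_rot: [0.932, 0.037, 0.359, -0.014]
ft_force: [-0.7, -0.8, 0.3]
grip_width: 0.002
```

Request:
{"fn": "move_arm", "kwargs": {
  "moves": [
    [[-0.054,0,0.06],[0,0,0],0],
    [[0,0,0],[0,0,0],0]
  ]
}}

```text
clock: 30.98
position: [0.712, -0.1423, 0.149]
ee_rot: [0.932, 0.037, 0.36, -0.014]
ft_force: [0.1, 0.8, -0.6]
grip_width: -0.005
```

Request:
{"fn": "move_arm", "kwargs": {
  "moves": [
    [[-0.054,0,0.06],[0,0,0],0],
    [[0,0,0],[0,0,0],0]
  ]
}}

```text
clock: 31.22
position: [0.7121, -0.1423, 0.1472]
ee_rot: [0.932, 0.037, 0.36, -0.014]
ft_force: [-2.2, 0.4, 4.0]
grip_width: 0.0
```

Request:
{"fn": "move_arm", "kwargs": {
  "moves": [
    [[-0.054,0,0.06],[0,0,0],0],
    [[0,0,0],[0,0,0],0]
  ]
}}

```text
clock: 31.48
position: [0.7121, -0.1424, 0.1451]
ee_rot: [0.932, 0.037, 0.36, -0.014]
ft_force: [-1.6, 0.2, 4.2]
grip_width: -0.004
```

Request:
{"fn": "move_arm", "kwargs": {
  "moves": [
    [[-0.054,0,0.06],[0,0,0],0],
    [[0,0,0],[0,0,0],0]
  ]
}}

```text
clock: 31.72
position: [0.7121, -0.1424, 0.1431]
ee_rot: [0.932, 0.037, 0.36, -0.014]
ft_force: [-2.3, 1.4, 5.2]
grip_width: 0.001
```

Cap spring felt (2.8 N upwards and growing). Continuing towards the stop.

Request:
{"fn": "move_arm", "kwargs": {
  "moves": [
    [[-0.054,0,0.06],[0,0,0],0],
    [[0,0,0],[0,0,0],0]
  ]
}}

```text
clock: 31.98
position: [0.7122, -0.1424, 0.1412]
ee_rot: [0.932, 0.037, 0.36, -0.014]
ft_force: [-3.0, 1.5, 6.6]
grip_width: 0.004
```

Request:
{"fn": "move_arm", "kwargs": {
  "moves": [
    [[-0.027,0,0.03],[0,0,0],0],
    [[-0.013,0,0.015],[0,0,0],0],
    [[0,0,0],[0,0,0],0]
  ]
}}

```text
clock: 32.35
position: [0.7122, -0.1424, 0.1399]
ee_rot: [0.932, 0.037, 0.36, -0.014]
ft_force: [-4.5, 0.7, 7.8]
grip_width: -0.001
```

Request:
{"fn": "move_arm", "kwargs": {
  "moves": [
    [[-0.013,0,0.015],[0,0,0],0],
    [[0,0,0],[0,0,0],0]
  ]
}}

```text
clock: 32.6
position: [0.7122, -0.1424, 0.1394]
ee_rot: [0.932, 0.037, 0.36, -0.013]
ft_force: [-4.4, 1.6, 7.5]
grip_width: -0.001
```

Request:
{"fn": "move_arm", "kwargs": {
  "moves": [
    [[-0.013,0,0.015],[0,0,0],0],
    [[0,0,0],[0,0,0],0]
  ]
}}

```text
clock: 32.85
position: [0.7122, -0.1424, 0.139]
ee_rot: [0.932, 0.037, 0.36, -0.013]
ft_force: [-4.9, 1.3, 7.1]
grip_width: -0.001
```

Request:
{"fn": "move_arm", "kwargs": {
  "moves": [
    [[-0.02,0,0.022],[0,0,0],0],
    [[0,0,0],[0,0,0],0]
  ]
}}

```text
clock: 33.1
position: [0.7123, -0.1424, 0.1387]
ee_rot: [0.932, 0.037, 0.36, -0.013]
ft_force: [-9.4, 1.3, 12.9]
grip_width: 0.003
```

Request:
{"fn": "move_arm", "kwargs": {
  "moves": [
    [[-0.013,0,0.015],[0,0,0],0],
    [[0,0,0],[0,0,0],0]
  ]
}}

```text
clock: 33.35
position: [0.7126, -0.1425, 0.1387]
ee_rot: [0.932, 0.037, 0.36, -0.013]
ft_force: [-8.7, 2.2, 14.4]
grip_width: -0.001
```

On the stop (z stays at 0.1387, 14 N). A touch more with a short hold, then straight up and out.

Request:
{"fn": "move_arm", "kwargs": {
  "moves": [
    [[-0.011,0,0.012],[0,0,0],0],
    [[0,0,0],[0,0,0],0],
    [[0,0,0],[0,0,0],0]
  ]
}}

```text
clock: 33.72
position: [0.7127, -0.1425, 0.1386]
ee_rot: [0.932, 0.037, 0.361, -0.013]
ft_force: [-13.0, 0.9, 16.8]
grip_width: 0.002
```

Request:
{"fn": "move_arm", "kwargs": {
  "moves": [
    [[0.1,0,-0.11],[0,0,0],0],
    [[0.1,0,-0.11],[0,0,0],0],
    [[0.1,0,-0.11],[0,0,0],0],
    [[0.1,0,-0.11],[0,0,0],0],
    [[0.08,0,-0.09],[0,0,0],0]
  ]
}}

```text
clock: 34.35
position: [0.7114, -0.1422, 0.1539]
ee_rot: [0.933, 0.037, 0.359, -0.014]
ft_force: [-0.5, 0.2, -0.3]
grip_width: -0.0
```

```bash
python3 chk.py; python3 - <<'E'
from h import *
L=lambda x,y,z:R.from_euler('z',4.5,degrees=True).apply([x,y,z])+[.6915,-.1437,0]
p,r=plan(L(-.15,0,.185),n=9,grip=0.0)
E
```

```text
loc [ 0.0199 -0.0001  0.1539] yaw y -85.46769210113717 [ 0.73  0.22 -0.53  1.95 -0.36  0.32 -0.94] [-0.4975  0.1857 -0.3024]
[[[-0.47,-0.0,-0.61],[0.0,0.0,0.0],0.0],[[-0.47,-0.0,-0.61],[0.0,0.0,0.0],0.0],[[-0.47,-0.0,-0.61],[0.0,0.0,0.0],0.0],[[-0.47,-0.0,-0.61],[0.0,0.0,0.0],0.0],[[-0.47,-0.0,-0.61],[0.0,0.0,0.0],0.0]]
[[[-0.47,-0.0,-0.61],[0.0,0.0,0.0],0.0],[[-0.47,-0.0,-0.61],[0.0,0.0,0.0],0.0],[[-0.47,-0.0,-0.61],[0.0,0.0,0.0],0.0],[[-0.46,-0.01,-0.6],[0.0,0.0,0.0],0.0]]
end [ 0.5421 -0.1554  0.185 ]
```

Request:
{"fn": "move_arm", "kwargs": {
  "moves": [
    [[-0.24,0,-0.32],[0,0,0],0],
    [[-0.3,0,-0.4],[0,0,0],0],
    [[-0.47,0,-0.61],[0,0,0],0],
    [[-0.47,0,-0.61],[0,0,0],0],
    [[-0.47,0,-0.61],[0,0,0],0]
  ]
}}

```text
clock: 35.12
position: [0.632, -0.1486, 0.1688]
ee_rot: [0.932, 0.037, 0.359, -0.014]
ft_force: [0.7, 0.9, 0.6]
grip_width: 0.001
```

Request:
{"fn": "move_arm", "kwargs": {
  "moves": [
    [[-0.47,0,-0.61],[0,0,0],0],
    [[-0.47,0,-0.61],[0,0,0],0],
    [[-0.47,0,-0.61],[0,0,0],0],
    [[0,0,0],[0,0,0],0]
  ]
}}

```text
clock: 35.62
position: [0.5755, -0.1538, 0.1793]
ee_rot: [0.932, 0.036, 0.36, -0.013]
ft_force: [0.7, -0.1, 0.5]
grip_width: -0.002
```

```bash
cp wlast.npy wprev.npy; python3 chk.py; python3 prof.py; python3 - <<'E'
from h import *
import glob,os
# compare cap/bystanders with earlier free view: top & side pictures
fs=sorted(glob.glob('pics/s_*'),key=os.path.getmtime);ft=sorted(glob.glob('pics/t_*'),key=os.path.getmtime)
T=camera_info('top');S=camera_info('side')
now_s,now_t=cv2.imread(fs[-1]),cv2.imread(ft[-1])
def shift(a,b,c,h=12):
    x,y=c.round().astype(int);t=a[y-h:y+h,x-h:x+h];m=cv2.matchTemplate(b[y-h-8:y+h+8,x-h-8:x+h+8],t,cv2.TM_CCOEFF_NORMED);_,v,_,l=cv2.minMaxLoc(m);return (l[0]-8,l[1]-8,round(v,3))
s0,t0=cv2.imread('pics/side0.png'),cv2.imread('pics/top0.png')
for n,p in dict(roundcap=[.6915,-.1437,.16],sqcap=[.674,.115,.16],oil=[.72,-.019,.1],cup0=[.568,-.301,.043],cup1=[.654,.302,.043]).items():
    print(n,'top',shift(t0,now_t,proj(T,p)[0]),'side',shift(s0,now_s,proj(S,p)[0]))
E
```

```text
loc [-0.1164 -0.0009  0.1793] yaw y -85.57376620793026 [ 1.   -0.11 -0.6   2.2  -0.85  0.49 -0.46] [ 0.6911 -0.0509  0.5129]
x@y -0.052 [(-66, 139), (-64, 139), (-62, 137), (-60, 131), (-58, 119), (-56, 104), (-54, 92), (-52, 84), (-50, 81), (-48, 79), (-46, 76), (-44, 75), (-42, 74), (-40, 73), (-38, 77), (-36, 96), (-34, 127), (-32, 135)]
x@y -0.045 [(-66, 145), (-64, 145), (-62, 145), (-60, 145), (-58, 144), (-56, 144), (-54, 141), (-52, 130), (-50, 99), (-48, 80), (-46, 75), (-44, 69), (-42, 63), (-40, 58), (-38, 72), (-36, 103), (-34, 132), (-32, 116)]
x@y 0.045 [(-66, 146), (-64, 145), (-62, 145), (-60, 144), (-58, 145), (-56, 146), (-54, 145), (-52, 144), (-50, 137), (-48, 110), (-46, 84), (-44, 71), (-42, 67), (-40, 63), (-38, 63), (-36, 76), (-34, 103), (-32, 128)]
x@y 0.052 [(-66, 145), (-64, 144), (-62, 144), (-60, 144), (-58, 144), (-56, 143), (-54, 136), (-52, 127), (-50, 114), (-48, 86), (-46, 81), (-44, 80), (-42, 78), (-40, 76), (-38, 69), (-36, 81), (-34, 115), (-32, 126)]
y@x -0.08 [(-90, 145), (-88, 145), (-86, 145), (-84, 145), (-82, 145), (-80, 145), (-78, 145), 
[... 174 characters left out ...]
, 99), (70, 127), (72, 139), (74, 143), (76, 145), (78, 145), (80, 145), (82, 145), (84, 145), (86, 146), (88, 145)]
y@x -0.07 [(-90, 145), (-88, 145), (-86, 144), (-84, 145), (-82, 145), (-80, 144), (-78, 144), (-76, 144), (-74, 145), (-72, 140), (-70, 122), (-68, 95), (-66, 85), (-64, 86), (-62, 86), (-60, 87)]
y@x -0.07 [(58, 109), (60, 94), (62, 94), (64, 104), (66, 118), (68, 112), (70, 98), (72, 89), (74, 95), (76, 117), (78, 139), (80, 145), (82, 145), (84, 145), (86, 145), (88, 145)]
roundcap top (0, 0, 0.998) side (0, 0, 1.0)
sqcap top (0, 0, 0.997) side (0, 0, 1.0)
oil top (0, 0, 0.994) side (0, 0, 1.0)
cup0 top (0, 0, 0.999) side (0, 0, 1.0)
cup1 top (0, 0, 0.999) side (0, 0, 1.0)
```

```bash
python3 -c "
from workcell import *
print(get_obs()['ft_force'],get_obs()['clock']);print(hand_in())"
```

```text
[-0.06300848 -0.6308918   0.49165822] 35.775
the job is handed in; nothing more can be done
None
```

The dish is in place at the round stand and its cap was pressed and came back up. However, the gripper knocked a fixed part once along the way, hard enough that it may break the 40 N limit.

- **Dish:** I gripped it across its sides and slid it in front of the round stand. I then pushed it with the tilted fingers until it seated against the front edge at about 10 N. The last images show it flush and parallel to within about 0.5°. It sits about 2.3 mm off centre.
- **Lift:** for about a second the wrist force equalled the dish's weight, so it may have hung about 1 mm above the table. That is within the 10 mm allowed.
- **Cap:** I pressed it straight down with shut, tilted fingers. The spring force grew from about 3 N to 8 N, and it stopped after about 10 mm of travel. I held it there at about 17 N vertical (about 21 N in total), then released.
- **Final check:** comparing images from the start and end showed no shift of either cap, the oil bottle or the two cups. Nothing was touching the robot when I handed in, at about 36 s.

**Failures and mismatches:**
- **Collision:** at about 10.4 s, while I was positioning the dish, the gripper hit something fixed, most likely the spout. The wrist force was about 60 N at the end of that move (x −42, y +32, z +28 N). I backed off at once and saw nothing displaced.
- **Fingertip position:** the real fingertips sat about 25–30 mm behind the reported tool point. The first grasp therefore closed above the rim without touching the dish.
- **Rate limit:** one descent fell short because its speed was limited, and I repeated it without contact.

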